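Slide the calibration card off its stand and load it into the reader

TASK

Fetch the flat aluminium calibration card from its parking stand and load it into the reader. It lies too low between the stand's rails to be gripped: press on it lightly with the fingertips and slide it out over the stand's open front, still flat on the stand, until it overhangs enough to be taken by its two long edges; then lift it off and slide it into the reader's bed, between the rails and under the hood, fully home against the back stop, and leave it there. Be gentle: the card must never be pressed on the stand or the reader with more than 20 N, nor fall or tip, and the mouse, bottle, tip box and vial stay where they are.

Things in the scene. Friction and masses are not known exactly. Their poses are not given: they have to be found in the camera images.
- card_center (a point): centre (half-way up) of the calibration card: flat bare aluminium plate with four small round spots, 140 mm long (x), 50 wide (y), 3 thick (z), 40 to 80 g. It starts flat on the stand's deck, -x end towards the open front, 4 to 9 mm inside the edge, and may be loaded just as it comes. It tips off when over 70 mm overhangs; 45 to 55 mm is right.
- stand_edge (a point): middle of the upper edge of the parking stand's open front, at the height of the deck that carries the card (65 to 73 mm above the bench: levelling feet). x points inward along the deck (the card comes out towards -x), y across, z up. In front of this edge there is nothing above 20 mm, so fingers can reach down past an overhanging card.
- stand: the parking stand, fixed; origin 76 mm inward (+x) of stand_edge and 65 mm below it, same axes. Rails 14 mm wide along both sides (56 mm apart inside) and across the rear rise 6 mm above the deck. A steel bridge 27 mm high crosses the deck at x = 50 to 60 mm; under it a spring roller holds the card down with 3 N, until the card has been drawn out some 15 mm.
- deck: the stand's cushioned deck, 152 mm long, 55 wide; origin at the middle of its top. Pressed from above it gives about 1 mm per 12 N. Card and deck are slippery (friction about 0.2); fingertips grip better. About 5 N of fingertip pressure is needed to drag the card, more (8 to 14 N) while the roller bears on it; it may lag behind the fingers, so check.
- reader_bed (a point): point on the reader's bed (55 to 63 mm above the bench) above which the card's centre lies when fully home. x points inward (insertion), y across, z up. From here the bed and body begin at x = -25 mm with nothing in front, so the front 45 mm of a card at home overhangs freely; the back stop is at x = 70 mm, cushioned: it gives 1 mm per 6 N and returns slowly.
- reader: the reader, a white unit fixed to the bench, 165 x 130 mm; origin 55 mm below reader_bed, same axes. Rails 6 mm high on the bed, 56 mm apart inside from x = 0 inward, flaring to about 66 mm at the bed's front. The hood begins at x = 35 mm, its underside 13 mm and its top 29 mm above the bed. Bed slippery and rigid.
- mouse: black computer mouse, 105 x 60 x 33 mm, loose, between robot and work; origin under its centre. Leave alone.
- reagent: reagent bottle, 56 mm diameter, 120 mm tall, loose, beyond the work; origin under its centre. Leave alone.
- tip_box: open blue pipette tip box, 120 x 85 x 50 mm, loose, at the left; origin under its centre. Leave alone.
- vial: small jar, 32 mm diameter, 55 mm tall, loose, at the right; origin under its centre. Leave alone.
Not all that is in view belongs to the job. Of the things that look like the part that bears card_center, the middle-sized one is meant. Leave any yellow look-alike of the stand alone.

How it is judged:
By the outcome, as a careful person would: the job done as asked, in the order asked, and still so for the second after the job is handed in, with the robot touching nothing.
It also fails if it takes over 72 s, if anything falls off the work surface, if the arm or the gripper's body presses on something with over 40 N, if the wrist force passes 120 N, or if a joint passes its speed limit or range.

ROBOT

A 6-joint arm with a two-finger parallel gripper is mounted at the origin on the work surface. World frame = base frame: x ahead of the robot, y to its left, z up, the work surface at z = 0. Lengths are in m, angles in rad, forces in N, time in s.
With the tool pointing down it reaches from about 0.4 to 0.825 m from the base axis. Payload 7 kg.
Tool frame: the origin (TCP) lies on the centre line of the jaws, within the pads' length; the fingertips stand 22 mm ahead of it and the grasp point (between the pads) lies 3 mm ahead of it; z points along the fingers, y is the line along which they close (so a half turn about z gives the same grasp; the last joint's range is limited). The gripper opens to 88 mm and grips with 3 to 60 N. Pads are 19 mm wide; open, the fingers measure 130 mm over their backs; the gripper's body (78 mm by 193 mm) begins 47 mm behind the grasp point.
Start: joints at [1.578, 0.359, 0.012, 0, -1.224, -0.288], TCP at [0.187, 0.649, 0.249] pointing down, gripper open.
Joint ranges: [-3.07, 3.07], [-1.43, 2.12], [-1.02, 1.25], [-3.03, 1.67], [-3.05, -0], [-3.03, 3.03]. Speed limits (rad/s): [2.39, 2.39, 3.01, 3.14, 3.14, 3.14].

INTERFACE

Orientations are given as [roll, pitch, yaw] about the fixed x, y, z axes, in that order (R = Rz(yaw) Ry(pitch) Rx(roll)).
In Python, from station import monitor, viewer, order gives the robot as it stands. The module is installed in compiled form; this text tells all that it offers.
- The arm moves only by the tool servo_tool, never from a script. Its argument "targets" is a list of rows, each an object with "angular": the turn, a rotation vector about the tool's x, y, z in degrees, a list of three; "xyz": the shift along the tool's x, y, z in cm, a list of three; "claw": the finger opening in cm, from 0 to 8.76. A call has 1 to 20 rows; each row shifts and turns the commanded pose from where the row before left it, along the tool's axes as they then stand; what a row does not reach is not made up. A row lasts 1/10 s, in which the tool goes at most 50 mm and 8.59 degrees, less where a joint would pass 70% of its speed; a pose out of reach is approached as far as the arm can. A call is refused whole if a number of a shift passes 5 or a number of a turn 8.59, either way. A call with a gripper value outside its range is refused whole. The fingers move at their own pace and stop on an object; "force" is the grip in N (left out, the last holds). Time passes only in rows, so rows that do not move let the fingers close. It gives the time, the measured TCP pose, the force, the opening and the grip force at its end, in the units of the state.
- monitor.get_state(): the state, without advancing time (a new reading comes with each control period).
- viewer.grab_frame(name): name is "side" or "top" or "wrist"; returns a dict with "color" (480x640x3 uint8, blue, green, red), "fovy" (degrees; the focal length in pixels is half the picture's height over the tangent of half this angle, whatever the lens; pixels are square), "cx", "cy" (the principal point, pixels), "R" (3x3) and "t" (3): a world point X has camera coordinates R X + t. Camera axes: x right, y down, z forward; pixel columns grow to the right and rows downward; lengths in m; the calibration is good to about 2 mm. A picture is of the moment at which its call begins. There is no depth.
- order.job_done(): hands the job in; it is judged then, once.
The state is a dict: "t": time; "q": joint angles; "qd": joint speeds; "joint_efforts": joint torques, N m; "eef_pos": TCP position; "ee_rot": TCP orientation; "force": force on the tool from outside, world axes, zero at the start; "moment": the same for the moment, N m; "width": finger opening in m; "gripper_force": force on a finger pad.
Only numpy, scipy, OpenCV 4.12 (cv2) and the standard library are available. Lean on these libraries where they do the work, as an engineer would, in place of code of your own. Each camera call takes 0.05 s, during which the arm holds its last target. There are 200 camera calls.

## Working session

There is one attempt and no reset: what is moved stays moved. The work goes in short steps, Python scripts to look and compute and a tool call to move; the robot and the scene stay as the last step left them, time stands still between calls to the robot, and variables do not carry over. Pictures are saved under pics/ and viewed, at most 10 in all, crops included, and the job is handed in when it is done.

Besides the shell and the picture viewer there is one more tool, called after "Emit:" as name(argument=value, ...) on one line, values as JSON. servo_tool: Moves the arm, as the interface text tells. Its arguments: {"type":"object","properties":{"targets":{"type":"array"},"force":{"type":"number"}},"required":["targets"]}

```bash
mkdir -p pics; cat > h.py <<'E'
import numpy as np, cv2
from station import monitor, viewer, order
def grab(n,save=None):
    f=viewer.grab_frame(n)
    f['f']=240/np.tan(np.radians(f['fovy'])/2)
    f['R']=np.array(f['R']);f['t']=np.array(f['t'])
    if save: cv2.imwrite('pics/'+save,f['color'])
    return f
def ray(f,u,v,z):
    d=f['R'].T@np.array([(u-f['cx'])/f['f'],(v-f['cy'])/f['f'],1]); c=-f['R'].T@f['t']
    return c+d*(z-c[2])/d[2]
def proj(f,X):
    p=f['R']@np.array(X)+f['t']; return p[:2]/p[2]*f['f']+[f['cx'],f['cy']]
E
python3 - <<'E'
from h import *
import pickle
for n in ['side','top','wrist']:
    f=grab(n,n+'0.png'); pickle.dump(f,open(n+'0.pkl','wb')); print(n,f['fovy'],f['cx'],f['cy'],-f['R'].T@f['t'])
print(monitor.get_state())
E
```

```text
side 55.64159249197198 316.2668125356111 245.06185069671278 [ 0.24970475 -0.8113005   0.65202629]
top 45.735408091157446 317.04635808556134 240.95280486937128 [0.43671273 0.03622603 1.57318342]
wrist 58.33275074102354 317.2243631183727 238.60998409050646 [0.25205687 0.62873483 0.38454563]
{'t': 0.15, 'q': array([ 1.57807128e+00,  3.59238240e-01,  1.12505787e-02, -2.61067230e-04,
       -1.22410362e+00, -2.88122870e-01]), 'qd': array([-5.46092270e-05, -1.43099054e-03,  4.45480678e-03,  1.15033675e-03,
       -2.60894135e-04,  1.38662488e-03]), 'joint_efforts': array([-1.93002074e-03, -5.83277750e+01,  2.93291348e+01,  7.00124145e+00,
        8.78559920e-03, -1.09766602e-04]), 'eef_pos': array([0.18700186, 0.64821086, 0.2478183 ]), 'ee_rot': array([ 3.14028133e+00, -1.32666853e-04, -2.80936698e-01]), 'force': array([ 0.40512129, -0.86404981, -0.51413913]), 'moment': array([-0.01503253,  0.06205028,  0.01746503]), 'gripper_force': 0.0, 'width': 0.08754098822862069}
```

View pics/top0.png

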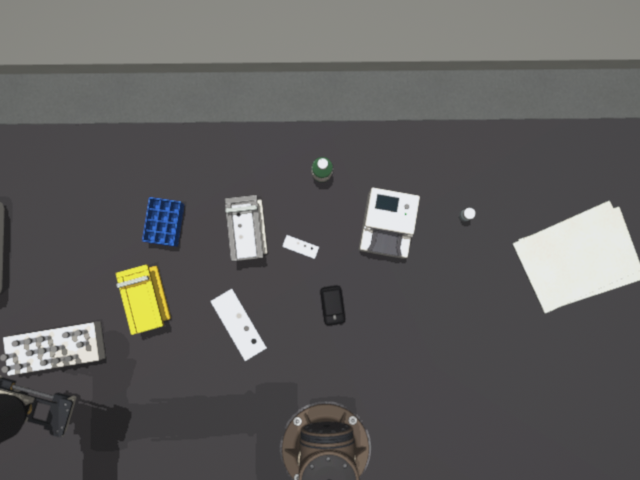

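View pics/side0.png

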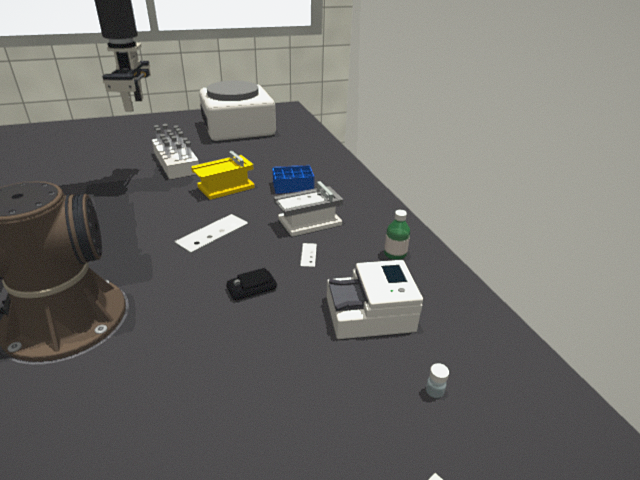

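The top view shows three card look-alikes: the one in the grey stand at (246,230), a small one on the bench at (301,246), and a large one on the bench at (238,325). The middle-sized card, in the grey stand, is the one meant. The yellow stand at (142,300) is a decoy. The reader is at (390,225) with its open front facing the robot. Next I'll check the choice in a close crop.

```bash
python3 - <<'E'
import cv2,numpy as np
a=cv2.imread('pics/top0.png')
l=cv2.resize(a[185:270,215:275],None,fx=6.5,fy=6.5,interpolation=cv2.INTER_CUBIC)
r=cv2.resize(a[185:270,360:420],None,fx=6.5,fy=6.5,interpolation=cv2.INTER_CUBIC)
cv2.imwrite('pics/crop0.png',np.hstack([l,r]))
E
```

```text
(no output)
```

View pics/crop0.png

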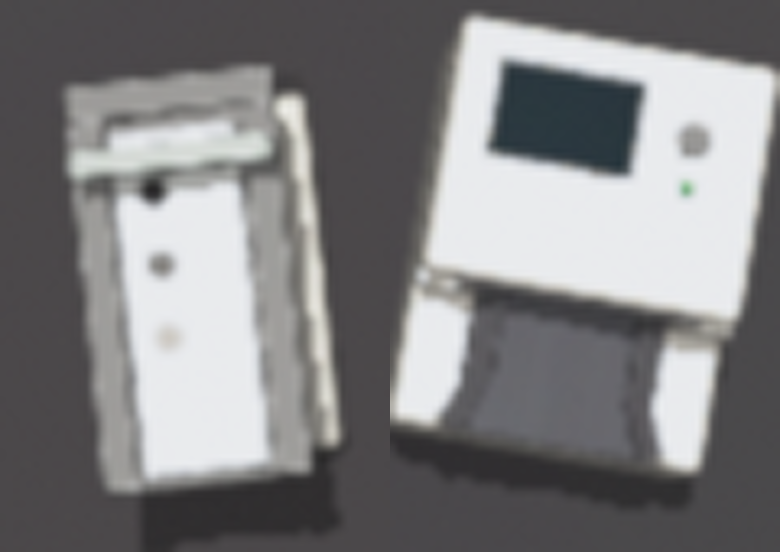

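The left half of the crop confirms the choice: a card with spots between the grey rails, under the bridge, with its front end at crop (205,478). The right half shows the reader: a dark bed with a flared front and a white hood. Now rough poses from the top view.

```bash
python3 - <<'E'
from h import *
import pickle
from scipy.spatial.transform import Rotation as Ro
f=pickle.load(open('top0.pkl','rb'))
c=lambda x,y,ox,z:ray(f,x/6.5+ox-.42,y/6.5+185-.42,z)
P=[c(107,490,215,.075),c(310,470,215,.075),c(66,88,215,.075),c(271,66,215,.075)]
Q=[c(390,422,360,.065),c(697,470,360,.065),c(422,262,360,.088),c(738,318,360,.088),c(468,15,360,.088),c(778,70,360,.088)]
for n,A in(('stand',P),('reader',Q)):
    for a in A: print(n,a.round(4))
    d=A[-2]+A[-1]-A[-4]-A[-3]; e=A[0]-A[1]
    print('yaw',np.degrees(np.arctan2(d[1],d[0])),np.degrees(np.arctan2(-e[0],e[1])),np.linalg.norm(d)/2,np.linalg.norm(e))
w=pickle.load(open('wrist0.pkl','rb')); s=monitor.get_state()
R=Ro.from_euler('xyz',s['ee_rot']).as_matrix()
print('cam in tool',R.T@(-w['R'].T@w['t']-s['eef_pos']),'\n',(w['R']@R).round(3))
E
```

```text
stand [0.5065 0.2406 0.075 ]
stand [0.5135 0.1586 0.075 ]
stand [0.6707 0.257  0.075 ]
stand [0.6788 0.1734 0.075 ]
yaw 5.403711737954712 4.884137693047834 0.16551051513973136 0.08233786114450262
reader [ 0.5281 -0.2589  0.065 ]
reader [ 0.5068 -0.3845  0.065 ]
reader [ 0.5914 -0.2692  0.088 ]
reader [ 0.567  -0.3968  0.088 ]
reader [ 0.6922 -0.2909  0.088 ]
reader [ 0.6681 -0.4168  0.088 ]
yaw -11.643130591881407 -9.648344486654372 0.10306035434749632 0.12732151649368187
cam in tool [ 0.06792259  0.0008549  -0.13671732] 
 [[ 0.     1.    -0.001]
 [-0.967  0.    -0.255]
 [-0.255  0.001  0.967]]
```

Emit:
servo_tool(targets=[{"angular":[0,0,-7],"xyz":[0,0,0],"claw":0},{"angular":[0,0,-7],"xyz":[0,0,0],"claw":0},{"angular":[0,0,-7],"xyz":[0,0,0],"claw":0},{"angular":[0,0,0],"xyz":[2.15,3,0.2],"claw":0},{"angular":[0,0,0],"xyz":[2.15,3,0.2],"claw":0},{"angular":[0,0,0],"xyz":[2.15,3,0.2],"claw":0},{"angular":[0,0,0],"xyz":[2.15,3,0.2],"claw":0},{"angular":[0,0,0],"xyz":[2.15,3,0.2],"claw":0},{"angular":[0,0,0],"xyz":[2.15,3,0.2],"claw":0},{"angular":[0,0,0],"xyz":[2.15,3,0.2],"claw":0},{"angular":[0,0,0],"xyz":[2.15,3,0.2],"claw":0},{"angular":[0,0,0],"xyz":[2.15,3,0.2],"claw":0},{"angular":[0,0,0],"xyz":[2.15,3,0.2],"claw":0},{"angular":[0,0,0],"xyz":[2.15,3,0.2],"claw":0},{"angular":[0,0,0],"xyz":[2.15,3,0.2],"claw":0},{"angular":[0,0,0],"xyz":[2.15,3,0.2],"claw":0},{"angular":[0,0,0],"xyz":[2.15,3,0.2],"claw":0},{"angular":[0,0,0],"xyz":[2.15,3,0.2],"claw":0},{"angular":[0,0,0],"xyz":[2.15,2.5,0.2],"claw":0}], force=5)

```text
t: 2.05
eef_pos: [0.5712, 0.2031, 0.2164]
ee_rot: [3.141, 0.0, 0.085]
force: [0.7, 1.1, 0.2]
width: 0.0005
gripper_force: 0.0
```

Emit:
servo_tool(targets=[{"angular":[0,0,0],"xyz":[0,0,0],"claw":0},{"angular":[0,0,0],"xyz":[0,0,0],"claw":0}])

```text
t: 2.25
eef_pos: [0.5706, 0.2039, 0.216]
ee_rot: [3.141, 0.001, 0.084]
force: [-0.1, 0.7, -0.5]
width: 0.0001
gripper_force: 0.0
```

```bash
python3 - <<'E'
from h import *
import pickle
f=grab('wrist','w1.png'); pickle.dump(f,open('w1.pkl','wb'))
s=monitor.get_state(); print(s['t'],s['eef_pos'],s['ee_rot'],s['force'])
E
```

```text
2.3 [0.57029416 0.20451775 0.21623696] [3.14141054e+00 6.05079874e-04 8.49404445e-02] [ 0.0107252  -0.34881483 -0.45249516]
```

View pics/w1.png

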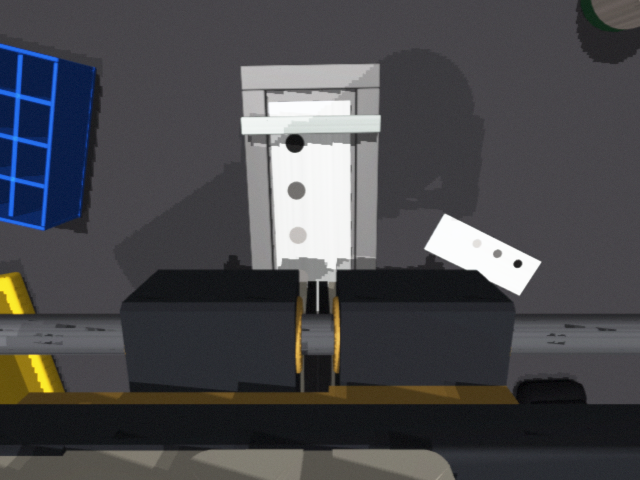

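The wrist view shows the stand with its rear corners at about (242,66) and (379,66), the bridge at row 124, and the card between columns 272 and 352. The spots are at (295,143), (296,190) and (298,235), and the gripper hides the front. I'll measure edges row by row.

```bash
python3 - <<'E'
from h import *
import pickle
f=pickle.load(open('w1.pkl','rb')); g=cv2.cvtColor(f['color'],cv2.COLOR_BGR2GRAY).astype(float)
for v in (80,150,165,180,210,225,250,260): 
    r=g[v,235:390]; d=np.diff(r); print(v,[(int(i+235),int(d[i])) for i in np.where(abs(d)>18)[0]])
for u in (260,310,330,365):
    r=g[50:150,u]; d=np.diff(r); print(u,[(int(i+50),int(d[i])) for i in np.where(abs(d)>18)[0]])
E
```

```text
80 [(240, 42), (241, 49), (378, -39), (379, -44)]
150 [(244, 33), (245, 44), (265, -31), (266, -49), (268, 50), (269, 42), (270, 49), (271, 28), (287, -46), (288, -91), (289, -53), (299, 58), (300, 88), (301, 45), (349, -53), (350, -27), (353, -24), (354, -59), (356, 52), (357, 24), (377, -40), (378, -33)]
165 [(245, 36), (246, 38), (266, -39), (267, -46), (268, 29), (269, 56), (270, 34), (271, 50), (349, -61), (350, -51), (351, 22), (353, -25), (354, -58), (355, 19), (356, 54), (376, -26), (377, -51)]
180 [(246, 36), (247, 33), (266, -19), (267, -42), (268, -24), (269, 41), (270, 44), (271, 42), (272, 44), (349, -44), (350, -39), (353, -24), (354, -59), (355, 24), (356, 49), (376, -33), (377, -46)]
210 [(247, 22), (248, 42), (249, 20), (268, -36), (269, -48), (270, 31), (271, 49), (272, 27), (273, 50), (274, 25), (349, -35), (350, -47), (353, -32), (354, -40), (355, 37), (356, 36), (375, -21), (376, -45)]
225 [(248, 27), (249, 45), (269, -40), (270, -36), (271, 35), (272, 48), (273, 37), (274, 47), (349, -39), (350, -81), (351, 24), (353, -37), (354, -24), (355, 40), (356, 30), (375
[... 315 characters left out ...]
281, -77), (282, -19), (323, 50), (324, 46), (336, -79), (337, -19), (348, 21), (349, -20), (350, -60), (353, -24), (355, 28)]
260 [(64, 35), (65, 56), (66, 20), (87, -27), (88, -47), (89, 40), (90, 31), (113, -21), (116, 67), (117, 23), (132, -23), (133, -87), (134, -30), (142, 47), (143, 27)]
310 [(63, 24), (64, 62), (65, 26), (87, -54), (88, -45), (89, 24), (93, 56), (100, 40), (131, -25), (132, -50), (141, 20), (142, 77)]
330 [(63, 55), (64, 41), (86, -30), (87, -68), (89, 21), (92, 60), (99, 19), (100, 44), (114, -25), (131, -34), (132, -54), (144, 57), (145, 35)]
365 [(62, 21), (63, 64), (64, 30), (86, -34), (88, 34), (114, 48), (115, 25), (130, -19), (131, -66), (132, -49), (140, 57)]
```

```bash
python3 - <<'E'
from h import *
import pickle
f=pickle.load(open('w1.pkl','rb'))
L=[(241.5,80),(245.4,150),(246.4,165),(247.3,180),(248.9,210),(249.4,225),(251,250)]
Rr=[(379.4,80),(378.4,150),(377.6,165),(377.4,180),(376.5,210),(376.3,225),(375.4,250)]
for z in (.071,.073,.075,.077,.079):
    l=np.array([ray(f,*p,z) for p in L]); r=np.array([ray(f,*p,z) for p in Rr])
    a=np.degrees(np.arctan(np.polyfit(l[:,0],l[:,1],1)[0])); b=np.degrees(np.arctan(np.polyfit(r[:,0],r[:,1],1)[0]))
    print(z,np.linalg.norm(l-r,axis=1).round(4)*1,a,b)
    t=np.radians((a+b)/2); X=np.array([np.cos(t),np.sin(t)]);Y=np.array([-X[1],X[0]])
    back=ray(f,310,65,z)[:2]; front=back-X*.166
    cy=np.mean([(p[:2]@Y) for p in np.r_[l,r]])
    e=X*(front@X)+Y*cy
    inner=ray(f,310,88.3,z)[:2]
    print('  edge',e.round(4),'rear rail thickness',(back-inner)@X)
    zc=z-.003
    rear=ray(f,320,100.5,zc)[:2]
    cl=[ray(f,*p,zc)[:2]@Y-cy for p in [(271.5,165),(274.0,225),(275.7,250)]]; cr=[ray(f,*p,zc)[:2]@Y-cy for p in [(350.3,165),(350.4,225),(350.5,250)]]
    print('  card rear from edge',(rear-e)@X, np.round(cl,4),np.round(cr,4))
E
```

```text
0.071 [0.0851 0.0855 0.0851 0.0851 0.085  0.0853 0.0849] 5.612174107320522 5.497710365340908
  edge [0.5079 0.1999] rear rail thickness 0.013504109896968125
  card rear from edge 0.14535849930535086 [0.0266 0.0265 0.026 ] [-0.0251 -0.0254 -0.0256]
0.073 [0.0845 0.0849 0.0844 0.0845 0.0844 0.0847 0.0843] 5.612174107320488 5.497710365340887
  edge [0.5077 0.1998] rear rail thickness 0.013408234651465161
  card rear from edge 0.14550615223220062 [0.0264 0.0263 0.0258] [-0.0249 -0.0252 -0.0254]
0.075 [0.0839 0.0843 0.0838 0.0839 0.0838 0.0841 0.0837] 5.6121741073204765 5.49771036534092
  edge [0.5074 0.1998] rear rail thickness 0.013312359405962084
  card rear from edge 0.14565380515905008 [0.0262 0.0261 0.0256] [-0.0247 -0.0251 -0.0252]
0.077 [0.0833 0.0836 0.0832 0.0833 0.0832 0.0835 0.0831] 5.612174107320483 5.497710365340883
  edge [0.5072 0.1997] rear rail thickness 0.013216484160459011
  card rear from edge 0.14580145808589962 [0.026  0.0259 0.0254] [-0.0245 -0.0249 -0.0251]
0.079 [0.0827 0.083  0.0826 0.0827 0.0826 0.0829 0.0825] 5.61217410732047 5.497710365340884
  edge [0.5069 0.1997] rear rail thickness 0.013120608914955941
  card rear from edge 0.14594911101274927 [0.0258 0.0257 0.0252] [-0.0244 -0.0247 -0.0249]
```

Emit:
servo_tool(targets=[{"angular":[0,0,-0.7],"xyz":[0.85,-0.08,1.6],"claw":0},{"angular":[0,0,0],"xyz":[0.85,-0.08,1.6],"claw":0},{"angular":[0,0,0],"xyz":[0,0,1.6],"claw":0},{"angular":[0,0,0],"xyz":[0,0,1.6],"claw":0},{"angular":[0,0,0],"xyz":[0,0,1.6],"claw":0},{"angular":[0,0,0],"xyz":[0,0,1.6],"claw":0},{"angular":[0,0,0],"xyz":[0,0,1.2],"claw":0},{"angular":[0,0,0],"xyz":[0,0,0.5],"claw":0},{"angular":[0,0,0],"xyz":[0,0,0],"claw":0},{"angular":[0,0,0],"xyz":[0,0,0],"claw":0}])

```text
t: 3.3
eef_pos: [0.5876, 0.2082, 0.1039]
ee_rot: [-3.141, -0.001, 0.098]
force: [-0.2, 1.0, -0.3]
width: 0.0005
gripper_force: 0.0
```

```bash
python3 - <<'E'
from h import *
f=grab('wrist','w2.png')
s=monitor.get_state(); print(s['t'],s['eef_pos'],s['ee_rot'],s['force'])
e=np.array([.5075,.1998]);t=np.radians(5.55)
X=np.array([np.cos(t),np.sin(t)]);Y=np.array([-X[1],X[0]]);d=s['eef_pos'][:2]-e
print(d@X,d@Y)
E
```

```text
3.35 [0.58769856 0.20822731 0.10423136] [-3.14116747e+00 -1.06053379e-03  9.82452666e-02] [-0.21643198 -0.88895647 -0.13243619]
0.08063764202250387 0.0006314522513363684
```

View pics/w2.png

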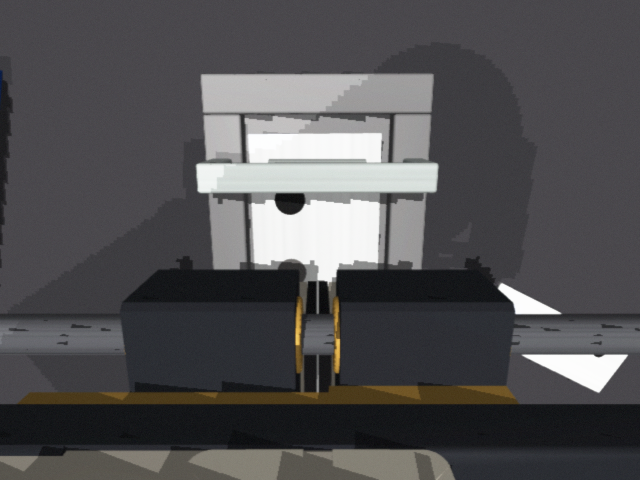

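The fingers are centred on the card at (318,300). The card's rear edge at row 133 can be used to track its slide. Descending.

Emit:
servo_tool(targets=[{"angular":[0,0,0],"xyz":[0,0,0.3],"claw":0},{"angular":[0,0,0],"xyz":[0,0,0.3],"claw":0},{"angular":[0,0,0],"xyz":[0,0,0.1],"claw":0},{"angular":[0,0,0],"xyz":[0,0,0],"claw":0}])

```text
t: 3.75
eef_pos: [0.5871, 0.2078, 0.0964]
ee_rot: [3.141, 0.0, 0.098]
force: [1.6, -1.1, -0.4]
width: 0.0006
gripper_force: 0.0
```

Emit:
servo_tool(targets=[{"angular":[0,0,0],"xyz":[0,0,0.06],"claw":0},{"angular":[0,0,0],"xyz":[0,0,0.06],"claw":0},{"angular":[0,0,0],"xyz":[0,0,0],"claw":0}])

```text
t: 4.05
eef_pos: [0.5873, 0.2079, 0.0959]
ee_rot: [3.142, -0.0, 0.098]
force: [-2.0, -0.7, 4.8]
width: 0.0003
gripper_force: 2.4
```

Emit:
servo_tool(targets=[{"angular":[0,0,0],"xyz":[0,0,0.05],"claw":0},{"angular":[0,0,0],"xyz":[0,0,0],"claw":0}])

```text
t: 4.25
eef_pos: [0.5873, 0.2079, 0.0957]
ee_rot: [3.142, -0.0, 0.098]
force: [-2.5, -0.3, 6.7]
width: 0.0006
gripper_force: 3.5
```

Emit:
servo_tool(targets=[{"angular":[0,0,0],"xyz":[0,0,0.05],"claw":0},{"angular":[0,0,0],"xyz":[0,0,0],"claw":0}])

```text
t: 4.45
eef_pos: [0.5874, 0.2079, 0.0955]
ee_rot: [-3.142, -0.001, 0.098]
force: [-4.2, -1.1, 8.8]
width: 0.0004
gripper_force: 4.6
```

Emit:
servo_tool(targets=[{"angular":[0,0,0],"xyz":[0,0,0.06],"claw":0},{"angular":[0,0,0],"xyz":[-0.1,0,0],"claw":0},{"angular":[0,0,0],"xyz":[-0.15,0,0],"claw":0},{"angular":[0,0,0],"xyz":[-0.2,0,0],"claw":0}])

```text
t: 4.85
eef_pos: [0.5851, 0.2083, 0.0957]
ee_rot: [-3.14, -0.005, 0.099]
force: [3.8, 0.8, 6.9]
width: 0.0003
gripper_force: 3.3
```

```bash
cat >> h.py <<'E'
E0=np.array([.5075,.1998]);T0=np.radians(5.55)
SX=np.array([np.cos(T0),np.sin(T0)]);SY=np.array([-SX[1],SX[0]])
def rear(f,z=.0743,lo=.05,hi=.152):
    g=cv2.cvtColor(f['color'],cv2.COLOR_BGR2GRAY).astype(float); out=[]
    for y in (-.012,-.004,.004,.012):
        xs=np.arange(lo,hi,.0002); p=[proj(f,[*(E0+SX*x+SY*y),z]) for x in xs]
        v=cv2.remap(g.astype(np.float32),np.float32([[q[0] for q in p]]),np.float32([[q[1] for q in p]]),1)[0]
        d=v[8:]-v[:-8]; out.append([(round(float(xs[i+4])*1e3,1),int(d[i])) for i in range(4,len(d)-4) if abs(d[i])>25 and abs(d[i])==max(abs(d[i-4:i+5]))])
    return out
def st():
    s=monitor.get_state(); d=s['eef_pos'][:2]-E0
    print('t',round(s['t'],2),'x,y',(d@SX).round(4),(d@SY).round(4),'z',s['eef_pos'][2].round(4),'F',s['force'].round(1),'yaw',np.degrees(s['ee_rot'][2]).round(2))
E
python3 - <<'E'
from h import *
st(); f=grab('wrist','w3.png')
for o in rear(f): print(o)
E
```

```text
t 4.85 x,y 0.078 0.001 z 0.0957 F [3.8 0.8 6.9] yaw 5.66
[(91.6, 114), (93.4, 107), (118.4, -105), (123.8, 81), (134.0, -58), (136.2, 93), (145.4, -91), (150.0, -84)]
[(55.2, 53), (73.2, -30), (83.2, 34), (86.2, 97), (119.2, -107), (123.8, 83), (134.0, -69), (135.6, 94), (145.2, -90)]
[(55.4, 56), (64.8, -29), (70.8, -25), (73.4, -30), (87.0, 95), (93.4, 107), (118.2, -106), (123.8, 80), (134.0, -59), (136.2, 90), (145.2, -62), (150.0, -86)]
[(91.8, 28), (95.2, 144), (114.2, -213), (123.2, 188), (133.8, -63), (136.0, 89), (144.8, -66)]
```

Emit:
servo_tool(targets=[{"angular":[0,0,0],"xyz":[0,0,0.06],"claw":0},{"angular":[0,0,0],"xyz":[0,0,0.06],"claw":0},{"angular":[0,0,0],"xyz":[0,0,0],"claw":0}])

```text
t: 5.2
eef_pos: [0.5849, 0.2083, 0.0952]
ee_rot: [-3.14, -0.005, 0.099]
force: [-1.3, -0.3, 13.4]
width: 0.0007
gripper_force: 6.5
```

Emit:
servo_tool(targets=[{"angular":[0,0,0],"xyz":[-0.2,0,0],"claw":0},{"angular":[0,0,0],"xyz":[-0.2,0,0],"claw":0},{"angular":[0,0,0],"xyz":[-0.2,0,0],"claw":0}])

```text
t: 5.5
eef_pos: [0.5801, 0.2084, 0.0954]
ee_rot: [-3.139, -0.008, 0.099]
force: [4.6, -0.8, 9.5]
width: 0.0006
gripper_force: 5.0
```

```bash
python3 - <<'E'
from h import *
st(); f=grab('wrist','w4.png')
for o in rear(f,lo=.115): print(o)
E
```

```text
t 5.5 x,y 0.0731 0.0015 z 0.0954 F [ 4.6 -0.8  9.5] yaw 5.69
[(118.4, -106), (124.6, 84), (135.0, -65), (136.6, 89), (140.6, -89), (149.8, -87)]
[(119.2, -105), (124.8, 81), (134.8, -71), (136.4, 97), (140.8, -91), (145.6, 31)]
[(118.2, -106), (124.6, 81), (134.8, -64), (136.6, 90), (140.8, -64), (149.4, -85)]
[(121.4, 122), (124.6, 82), (130.2, 28), (135.0, -81), (136.6, 89), (140.2, -85)]
```

Emit:
servo_tool(targets=[{"angular":[0,0,0],"xyz":[-0.25,0.02,0],"claw":0},{"angular":[0,0,0],"xyz":[-0.25,0.02,0],"claw":0},{"angular":[0,0,0],"xyz":[-0.25,0.02,0],"claw":0},{"angular":[0,0,0],"xyz":[-0.25,0.02,0],"claw":0},{"angular":[0,0,0],"xyz":[-0.25,0,0],"claw":0}])

```text
t: 6.05
eef_pos: [0.5676, 0.2065, 0.0954]
ee_rot: [-3.139, -0.007, 0.099]
force: [3.2, 0.2, 12.4]
width: 0.0002
gripper_force: 6.1
```

```bash
python3 - <<'E'
from h import *
st(); f=grab('wrist','w5.png')
for o in rear(f,lo=.1): print(o)
E
```

```text
t 6.05 x,y 0.0605 0.0008 z 0.0954 F [ 3.2  0.2 12.4] yaw 5.7
[(118.4, -103), (126.8, 91), (137.2, -67), (149.2, -86)]
[(119.0, -107), (126.8, 93), (137.2, -79)]
[(117.8, -105), (124.2, 38), (126.8, 70), (137.2, -84), (149.6, -84)]
[(108.6, 210), (119.0, -52), (125.2, -32), (126.8, 73), (137.2, -84)]
```

Emit:
servo_tool(targets=[{"angular":[0,0,0],"xyz":[-0.25,0,-0.03],"claw":0},{"angular":[0,0,0],"xyz":[-0.25,0,-0.02],"claw":0},{"angular":[0,0,0],"xyz":[-0.25,0,-0.02],"claw":0},{"angular":[0,0,0],"xyz":[-0.25,0,0],"claw":0},{"angular":[0,0,0],"xyz":[-0.25,0,0],"claw":0},{"angular":[0,0,0],"xyz":[-0.25,0,0],"claw":0},{"angular":[0,0,0],"xyz":[-0.25,0,0],"claw":0},{"angular":[0,0,0],"xyz":[-0.25,0,0],"claw":0}])

```text
t: 6.9
eef_pos: [0.5471, 0.2043, 0.0956]
ee_rot: [-3.139, -0.006, 0.099]
force: [1.9, 0.1, 9.7]
width: 0.0009
gripper_force: 4.9
```

```bash
python3 - <<'E'
from h import *
st(); f=grab('wrist','w6.png')
for o in rear(f,lo=.07): print(o)
E
```

```text
t 6.9 x,y 0.0398 0.0007 z 0.0956 F [1.9 0.1 9.7] yaw 5.69
[(107.6, -96), (116.8, -80), (119.0, 26), (127.8, 29), (130.2, 146), (140.8, -55), (148.2, -184)]
[(107.4, -94), (112.2, 32), (117.8, -85), (125.6, -28), (127.6, 27), (130.2, 139), (140.6, -59), (148.6, -185)]
[(107.4, -70), (116.8, -82), (126.0, -25), (130.0, 147), (140.6, -57), (147.6, -185)]
[(76.6, -212), (87.8, 209), (106.8, -83), (117.8, -84), (127.6, 33), (130.2, 142), (140.6, -58), (148.6, -185)]
```

View pics/w6.png

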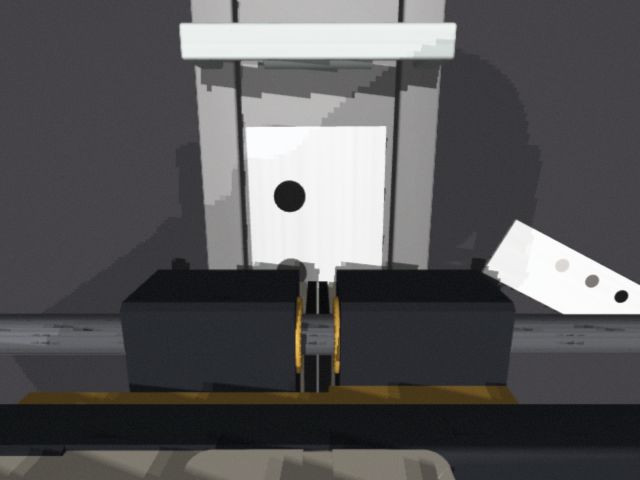

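The rear edge is at row 126 (about 107 mm from the stand edge), so the card is straight and following the fingers. It needs about 17.5 mm more.

Emit:
servo_tool(targets=[{"angular":[0,0,0],"xyz":[-0.25,0,-0.03],"claw":0},{"angular":[0,0,0],"xyz":[-0.25,0,-0.02],"claw":0},{"angular":[0,0,0],"xyz":[-0.25,0,0],"claw":0},{"angular":[0,0,0],"xyz":[-0.25,0,0],"claw":0},{"angular":[0,0,0],"xyz":[-0.25,0,0],"claw":0},{"angular":[0,0,0],"xyz":[-0.25,0,0],"claw":0},{"angular":[0,0,0],"xyz":[-0.15,0,0],"claw":0},{"angular":[0,0,0],"xyz":[0,0,0],"claw":0},{"angular":[0,0,0],"xyz":[0,0,0],"claw":0}])

```text
t: 7.85
eef_pos: [0.5301, 0.2025, 0.0957]
ee_rot: [-3.14, -0.005, 0.099]
force: [-0.1, 1.6, 9.0]
width: 0.0008
gripper_force: 4.6
```

```bash
python3 - <<'E'
from h import *
st(); f=grab('wrist','w7.png')
for o in rear(f,lo=.05,hi=.12): print(o)
E
```

```text
t 7.85 x,y 0.0227 0.0005 z 0.0957 F [-0.1  1.6  9. ] yaw 5.67
[(90.2, -97), (116.8, -83)]
[(90.2, -96), (118.0, -85)]
[(90.0, -71), (116.6, -85)]
[(59.4, -213), (70.6, 210), (90.0, -71), (117.4, -86)]
```

Emit:
servo_tool(targets=[{"angular":[0,0,0],"xyz":[0,0,-0.3],"claw":0},{"angular":[0,0,0],"xyz":[0,0,-1],"claw":0},{"angular":[0,0,0],"xyz":[0,0,-2],"claw":0},{"angular":[0,0,0],"xyz":[0,0,-2],"claw":0},{"angular":[0,0,0],"xyz":[-1,0,0],"claw":8.7},{"angular":[0,0,0],"xyz":[-2,0,0],"claw":8.7},{"angular":[0,0,0],"xyz":[-1.7,0,0],"claw":8.7},{"angular":[0,0,0],"xyz":[0,0,0],"claw":8.7},{"angular":[0,0,0],"xyz":[0,0,0],"claw":8.7},{"angular":[0,0,0],"xyz":[0,0,0],"claw":8.7}])

```text
t: 8.9
eef_pos: [0.4816, 0.1968, 0.1468]
ee_rot: [-3.142, -0.0, 0.098]
force: [-0.2, 0.1, 0.7]
width: 0.0432
gripper_force: 0.0
```

```bash
python3 - <<'E'
from h import *
st(); f=grab('wrist','w8.png')
for o in rear(f,lo=.0,hi=.12): print(o)
f=grab('side','s8.png')
c=proj(f,[*(E0),.07]).astype(int); print(c)
a=cv2.resize(f['color'][c[1]-60:c[1]+40,c[0]-60:c[0]+80],None,fx=5,fy=5,interpolation=cv2.INTER_CUBIC); cv2.imwrite('pics/s8c.png',a)
E
```

```text
t 8.9 x,y -0.026 -0.0005 z 0.1468 F [-0.2  0.1  0.7] yaw 5.62
[(90.2, -82), (94.8, -158)]
[(90.0, -83), (94.8, -161)]
[(2.8, -27), (6.4, 32), (33.6, -30), (37.2, 31), (90.0, -81), (95.6, -162)]
[(10.2, 61), (29.0, -130), (38.0, 27), (40.2, 116), (59.2, -196), (70.4, 191), (90.0, -81), (94.8, -161)]
[279 205]
```

View pics/w8.png

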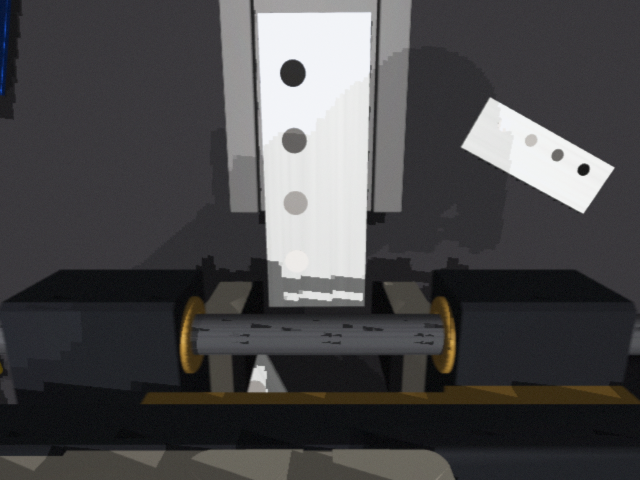

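View pics/s8c.png

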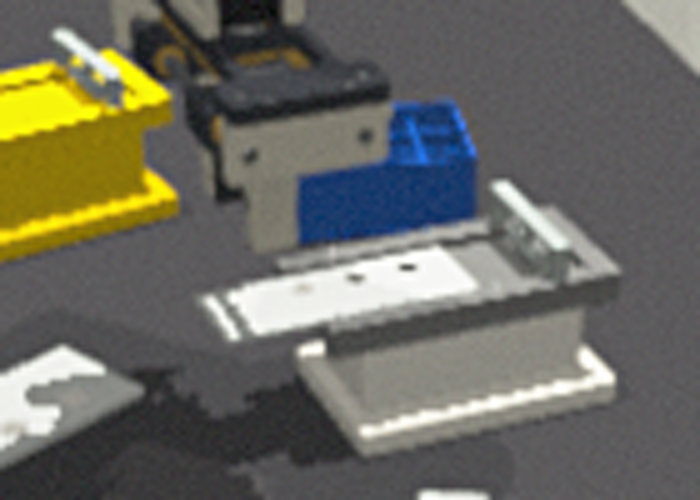

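The wrist view shows the stand front at row 212 and the card front at row 305, columns 268–366. The side crop shows the card lying flat and overhanging, with the fingers above it.

```bash
python3 - <<'E'
from h import *
f=grab('wrist'); g=cv2.cvtColor(f['color'],cv2.COLOR_BGR2GRAY).astype(float)
for v in (180,230,250,280):
    d=np.diff(g[v,215:415]); print(v,[(int(i+215),int(d[i])) for i in np.where(abs(d)>22)[0]])
for u in (245,310,330,390):
    d=np.diff(g[195:312,u]); print(u,[(int(i+195),int(d[i])) for i in np.where(abs(d)>18)[0]])
s=monitor.get_state()
for p,z in (((245,212),.0773),((390,212),.0773),((317,305.5),.0743),((317,305.5),.0713)):
    d=ray(f,*p,z)[:2]-E0; print(p,(d@SX).round(4),(d@SY).round(4))
st()
E
```

```text
180 [(228, 32), (255, -25), (256, -40), (258, 36), (259, 46), (262, 28), (263, 54), (366, -58), (367, -32), (370, -27), (371, -43), (373, 29), (374, 31), (401, -27), (402, -38)]
230 [(264, 59), (265, 79), (266, 24), (364, -28), (365, -97), (366, -48)]
250 [(265, 77), (266, 79), (364, -52), (365, -96)]
280 [(266, 32), (267, 40), (364, -53)]
245 [(211, -30), (212, -30)]
310 [(276, -74), (277, -32), (290, 27), (291, 75), (298, -75), (299, -33), (305, -21), (306, -43)]
330 [(274, -19), (278, -59), (279, -20), (293, 79), (296, -49), (297, -50), (305, -21), (306, -42)]
390 [(211, -36), (212, -23), (258, -20)]
(245, 212) 0.0007 0.034
(390, 212) 0.0008 -0.0367
(317, 305.5) -0.0498 -0.0012
(317, 305.5) -0.0511 -0.0012
t 9.05 x,y -0.026 -0.0006 z 0.1466 F [-0.3 -0.4 -0.3] yaw 5.59
```

Emit:
servo_tool(targets=[{"angular":[0,0,0],"xyz":[0,0,0],"claw":8.7},{"angular":[0,0,0],"xyz":[0,0,0],"claw":8.7},{"angular":[0,0,0],"xyz":[0,0,0],"claw":8.7},{"angular":[0,0,0],"xyz":[0,0,0],"claw":8.7},{"angular":[0,0,0],"xyz":[0,0,0],"claw":8.7},{"angular":[0,0,0],"xyz":[0,0,0],"claw":8.7},{"angular":[0,0,0],"xyz":[0,0,1],"claw":8.7},{"angular":[0,0,0],"xyz":[0,0,1],"claw":8.7},{"angular":[0,0,0],"xyz":[0,0,1],"claw":8.7},{"angular":[0,0,0],"xyz":[0,0,1],"claw":8.7},{"angular":[0,0,0],"xyz":[0,0,1],"claw":8.7},{"angular":[0,0,0],"xyz":[0,0,1],"claw":8.7},{"angular":[0,0,0],"xyz":[0,0,0.7],"claw":8.7},{"angular":[0,0,0],"xyz":[0,0,0.4],"claw":8.7},{"angular":[0,0,0],"xyz":[0,0,0],"claw":8.7},{"angular":[0,0,0],"xyz":[0,0,0],"claw":8.7}])

```text
t: 10.65
eef_pos: [0.4815, 0.1968, 0.076]
ee_rot: [-3.142, -0.0, 0.098]
force: [0.6, 0.1, 0.1]
width: 0.0869
gripper_force: 0.0
```

```bash
python3 -c "
from h import *
st()"
```

```text
t 10.65 x,y -0.0261 -0.0005 z 0.076 F [0.6 0.1 0.1] yaw 5.62
```

Emit:
servo_tool(targets=[{"angular":[0,0,0],"xyz":[0,0,0],"claw":6},{"angular":[0,0,0],"xyz":[0,0,0],"claw":6},{"angular":[0,0,0],"xyz":[0,0,0],"claw":6},{"angular":[0,0,0],"xyz":[0,0,0],"claw":5.4},{"angular":[0,0,0],"xyz":[0,0,0],"claw":5.2},{"angular":[0,0,0],"xyz":[0,0,0],"claw":5.1},{"angular":[0,0,0],"xyz":[0,0,0],"claw":4.5},{"angular":[0,0,0],"xyz":[0,0,0],"claw":4.5},{"angular":[0,0,0],"xyz":[0,0,0],"claw":4.5}], force=10)

```text
t: 11.55
eef_pos: [0.4813, 0.1966, 0.0757]
ee_rot: [3.142, 0.0, 0.098]
force: [-0.5, 0.8, -0.5]
width: 0.0494
gripper_force: 10.0
```

Emit:
servo_tool(targets=[{"angular":[0,0,0],"xyz":[0,0,0],"claw":4.5},{"angular":[0,0,0],"xyz":[0,0,0],"claw":4.5},{"angular":[0,0,0],"xyz":[0,0,0],"claw":4.5}], force=25)

```text
t: 11.85
eef_pos: [0.4813, 0.1967, 0.0758]
ee_rot: [-3.142, -0.0, 0.098]
force: [-0.4, 0.4, 0.4]
width: 0.0491
gripper_force: 25.0
```

Emit:
servo_tool(targets=[{"angular":[0,0,0],"xyz":[0,0,-0.1],"claw":4.5},{"angular":[0,0,0],"xyz":[0,0,-0.2],"claw":4.5},{"angular":[0,0,0],"xyz":[0,0,-0.3],"claw":4.5},{"angular":[0,0,0],"xyz":[0,0,-0.6],"claw":4.5},{"angular":[0,0,0],"xyz":[0,0,-1],"claw":4.5},{"angular":[0,0,0],"xyz":[0,0,-1.5],"claw":4.5},{"angular":[0,0,0],"xyz":[0,0,-1.5],"claw":4.5},{"angular":[0,0,0],"xyz":[0,0,-1.5],"claw":4.5},{"angular":[0,0,0],"xyz":[0,0,-1.5],"claw":4.5},{"angular":[0,0,0],"xyz":[0,0,-1.5],"claw":4.5},{"angular":[0,0,0],"xyz":[0,0,-1.5],"claw":4.5},{"angular":[0,0,0],"xyz":[0,0,-1.5],"claw":4.5},{"angular":[0,0,0],"xyz":[0,0,-1],"claw":4.5},{"angular":[0,0,0],"xyz":[0,0,-0.5],"claw":4.5},{"angular":[0,0,0],"xyz":[0,0,0],"claw":4.5},{"angular":[0,0,0],"xyz":[0,0,0],"claw":4.5}])

```text
t: 13.45
eef_pos: [0.481, 0.1965, 0.2173]
ee_rot: [3.141, 0.001, 0.098]
force: [0.2, -0.3, -0.7]
width: 0.0491
gripper_force: 25.0
```

Emit:
servo_tool(targets=[{"angular":[0,0,0.8],"xyz":[-0.2,1,0],"claw":4.5},{"angular":[0,0,0],"xyz":[-0.3,2,0],"claw":4.5},{"angular":[0,0,0],"xyz":[-0.5,3,0],"claw":4.5},{"angular":[0,0,0],"xyz":[-0.5,3,0],"claw":4.5},{"angular":[0,0,0],"xyz":[-0.5,3,0],"claw":4.5},{"angular":[0,0,0],"xyz":[-0.5,3,0],"claw":4.5},{"angular":[0,0,0],"xyz":[-0.5,3,0],"claw":4.5},{"angular":[0,0,0],"xyz":[-0.5,3,0],"claw":4.5},{"angular":[0,0,0],"xyz":[-0.5,3,0],"claw":4.5},{"angular":[0,0,0],"xyz":[-0.5,3,0],"claw":4.5},{"angular":[0,0,0],"xyz":[-0.5,3,0],"claw":4.5},{"angular":[0,0,0],"xyz":[-0.5,3,0],"claw":4.5},{"angular":[0,0,0],"xyz":[-0.5,3,0],"claw":4.5},{"angular":[0,0,0],"xyz":[-0.5,3,0],"claw":4.5},{"angular":[0,0,0],"xyz":[-0.5,3,0],"claw":4.5},{"angular":[0,0,3.3],"xyz":[-0.4,3,0],"claw":4.5},{"angular":[0,0,4],"xyz":[0,2.5,0],"claw":4.5},{"angular":[0,0,4],"xyz":[0,1.5,0],"claw":4.5},{"angular":[0,0,4],"xyz":[0,0,0],"claw":4.5},{"angular":[0,0,0],"xyz":[0,0,0],"claw":4.5}])

```text
t: 15.45
eef_pos: [0.444, -0.299, 0.2171]
ee_rot: [-3.141, 0.001, -0.186]
force: [-0.2, -0.1, -0.6]
width: 0.0491
gripper_force: 25.0
```

Emit:
servo_tool(targets=[{"angular":[0,0,0],"xyz":[0,0,0],"claw":4.5},{"angular":[0,0,0],"xyz":[0,0,0],"claw":4.5},{"angular":[0,0,0],"xyz":[0,0,0],"claw":4.5}])

```text
t: 15.75
eef_pos: [0.4454, -0.2977, 0.2179]
ee_rot: [-3.142, -0.0, -0.182]
force: [-0.5, 0.4, 0.2]
width: 0.0491
gripper_force: 25.0
```

```bash
python3 - <<'E'
from h import *
import pickle
f=grab('wrist','w9.png'); pickle.dump(f,open('w9.pkl','wb'))
s=monitor.get_state(); print(s['t'],s['eef_pos'],np.degrees(s['ee_rot']),s['force'],s['width'],s['gripper_force'])
E
```

```text
15.8 [ 0.44548814 -0.29766632  0.21788213] [ 1.79999673e+02 -1.00293772e-02 -1.04106412e+01] [-0.35539519  0.50684145 -0.76497723] 0.04890394073378203 24.97876614332199
```

View pics/w9.png

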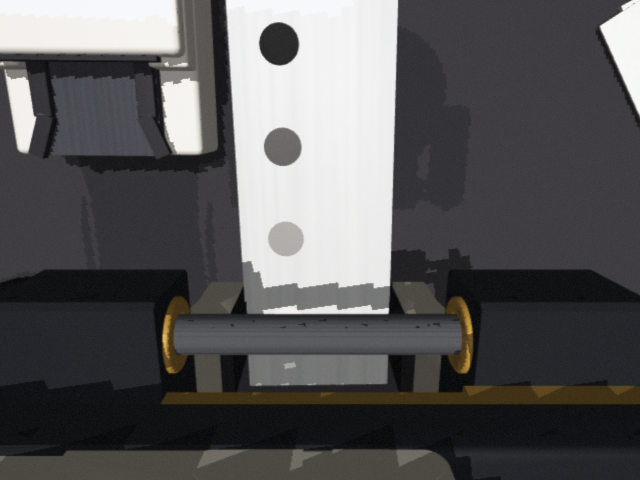

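The card is held level and straight, at columns 235–395. The reader shows at the left: front edge at row 153 between columns 20 and 213, bed at columns 50–138. My rough reader y was off because I forgot the crop offset of 390. I'll measure it here.

```bash
python3 - <<'E'
from h import *
import pickle
f=pickle.load(open('w9.pkl','rb')); g=cv2.cvtColor(f['color'],cv2.COLOR_BGR2GRAY).astype(float)
for v in (70,80,90,100,110,120,130,140,148):
    d=np.diff(g[v,0:232]); print(v,[(int(i),int(d[i])) for i in np.where(abs(d)>14)[0]])
for u in (20,25,80,110,180,205):
    d=np.diff(g[30:175,u]); print(u,[(int(i+30),int(d[i])) for i in np.where(abs(d)>14)[0]])
for p in ((20,153),(213,153),(115,155)):
    print(p,ray(f,*p,.065).round(4))
E
```

```text
70 [(3, 57), (4, 46), (5, -53), (25, -21), (26, -60), (158, 33), (159, 38), (213, -27), (214, -23), (228, 29), (229, 84), (230, 66)]
80 [(4, 33), (5, 72), (6, 55), (26, -18), (27, -82), (28, -70), (50, 28), (134, -15), (151, -16), (152, -15), (159, 43), (160, 45), (179, 40), (180, 53), (189, -64), (196, -20), (213, -16), (214, -36), (226, 16), (229, 69), (230, 83)]
90 [(6, 53), (7, 74), (8, 34), (28, -26), (29, -122), (30, -40), (47, -15), (53, 15), (54, 21), (135, -21), (152, -18), (153, -20), (159, 20), (160, 55), (161, 87), (162, 51), (196, -17), (197, -35), (198, -41), (199, -24), (214, -27), (215, -19), (228, 15), (229, 18), (230, 85)]
100 [(8, 69), (9, 76), (30, -82), (31, -79), (32, -18), (48, -18), (53, 26), (54, 22), (136, -15), (153, -18), (154, -22), (160, 20), (161, 45), (162, 38), (163, 20), (164, 58), (165, 33), (197, -27), (198, -37), (199, -35), (214, -15), (215, -40), (230, 50)]
110 [(9, 35), (10, 71), (11, 56), (31, -19), (32, -131), (33, -33), (50, -15), (56, 18), (57, 22), (137, -16), (154, -20), (161, 34), (162, 54), (163, 69), (164, 54), (197, -17), (198, -33), 
[... 1210 characters left out ...]
, -40), (58, -17), (59, -19), (61, 27), (68, 21), (69, 27), (76, 23), (77, 63), (150, -20), (151, -30), (152, -61), (153, -37)]
80 [(50, -17), (51, -27), (52, -37), (53, -51), (54, -21), (59, -26), (77, 32), (154, -30), (155, -19), (166, 22)]
110 [(51, -28), (52, -31), (53, -40), (54, -25), (59, -26), (75, 31), (154, -25), (155, -19), (169, 20)]
180 [(56, 30), (62, 19), (63, 72), (65, -40), (66, -66), (67, -22), (70, 30), (79, 37), (80, -26), (82, 79), (151, -18), (152, -26), (153, -65), (154, -70), (155, -19), (170, 20)]
205 [(152, -33), (153, -22), (166, 22), (168, -17), (171, 20)]
(20, 153) [ 0.53   -0.1142  0.065 ]
(213, 153) [ 0.5069 -0.2398  0.065 ]
(115, 155) [ 0.5174 -0.1756  0.065 ]
```

```bash
python3 - <<'E'
from h import *
import pickle
from scipy.optimize import brentq
f=pickle.load(open('w9.pkl','rb'))
def yaw(pts,z):
    q=np.array([ray(f,*p,z) for p in pts]); return np.degrees(np.arctan(np.polyfit(q[:,0],q[:,1],1)[0]))
Lo=[(5.5,80),(7,90),(9,100),(10.8,110),(12.3,120),(14.2,130),(15.7,140),(17.2,148)]
Ro=[(198.3,90),(198.7,100),(199.1,110),(199.8,120),(200.2,130),(200.8,140),(201.5,148)]
print('yaw L,R',yaw(Lo,.07),yaw(Ro,.07),'bed/rail',yaw([(54,90),(54.2,100),(57,110)],.06),yaw([(135.5,90),(136.5,100),(137.5,110)],.066))
for a in (-10.3,-11.,-11.7):
    t=np.radians(a);X=np.array([np.cos(t),np.sin(t)]);Y=np.array([-X[1],X[0]])
    yy=lambda p,z:ray(f,*p,z)[:2]@Y; xx=lambda p,z:ray(f,*p,z)[:2]@X
    zt=[brentq(lambda z:yy(l,z)-yy(r,z)-.13,.0,.15) for l,r in zip(Lo[1:],Ro)]
    z=np.mean(zt); c=np.mean([(yy(l,z)+yy(r,z))/2 for l,r in zip(Lo[1:],Ro)])
    print(a,'ztop',np.round(zt,4),'centre y',c)
    for v,l,r in((90,54,135.7),(100,54.2,136.7),(110,57,137.7)):
        h=brentq(lambda h:yy((l,v),h)-yy((r,v),h+.006)-.056,0,.15); print('   bed h',round(h,4),'cy',(yy((l,v),h)+yy((r,v),h+.006))/2, 'at x',xx((95,v),h)-xx((95,155),h))
    print('   white inner tops at ztop:',(yy((32.8,110),z)-c),yy((163,110),z)-c,' base right .0:',yy((216,110),0)-c, 'front x: bed',[xx((u,155),.06) for u in(80,110)],'sides',xx((20,151.3),z),xx((180,153.8),z))
    print('   hood front x-front, z+.088',xx((80,53),.088)-xx((95,155),.06), 'y dirs F=',(X*xx((95,155),.06)+Y*c).round(4))
E
```

```text
yaw L,R -10.481945463268449 -11.140583536412516 bed/rail -10.172705090529163 -10.50781194746827
-10.3 ztop [0.0463 0.0454 0.0449 0.0453 0.0446 0.0449 0.045 ] centre y -0.06782004188073062
   bed h 0.0569 cy -0.06959639964824263 at x 0.041950980751824685
   bed h 0.0615 cy -0.0713916919401101 at x 0.035152482218936965
   bed h 0.0566 cy -0.06943379492236676 at x 0.029402332013771182
   white inner tops at ztop: 0.049697024331193 -0.040097886915873016  base right .0: -0.06647805054907871 front x: bed [np.float64(0.5401566528701148), np.float64(0.5401269384136874)] sides 0.5418273814035218 0.5399257657299086
   hood front x-front, z+.088 0.05958820963436817 y dirs F= [ 0.5193 -0.1633]
-11.0 ztop [0.0462 0.0454 0.0448 0.0453 0.0446 0.0449 0.045 ] centre y -0.06092732168323223
   bed h 0.0569 cy -0.06249129432538676 at x 0.04201427483913489
   bed h 0.0615 cy -0.06436092852626836 at x 0.03520652733770113
   bed h 0.0566 cy -0.06247231232509151 at x 0.02944838958097129
   white inner tops at ztop: 0.04977772146855163 -0.040017181799211515  base right .0: -0.0663837077689935 front x: bed [np.float64(0.5407806110241735), np.float64(0.5409978789538502)] sides 0.5418387259159778 0.5413159567746382
   hood front x-front, z+.088 0.059746006695715614 y dirs F= [ 0.5193 -0.163 ]
-11.7 ztop [0.0462 0.0453 0.0448 0.0452 0.0445 0.0448 0.0449] centre y -0.0540036428297999
   bed h 0.0569 cy -0.05535406612301157 at x 0.04207785480113657
   bed h 0.0614 cy -0.057298049715577455 at x 0.03526081513755963
   bed h 0.0566 cy -0.055478704733458256 at x 0.02949465278362151
   white inner tops at ztop: 0.04985843985427287 -0.03993645543209186  base right .0: -0.06630132111412977 front x: bed [np.float64(0.5413238518969886), np.float64(0.5417880697832108)] sides 0.5417655314533554 0.5426219719083075
   hood front x-front, z+.088 0.059894886027530236 y dirs F= [ 0.5194 -0.1627]
```

```bash
python3 - <<'E'
from h import *
import pickle
f=pickle.load(open('w9.pkl','rb')); g=cv2.cvtColor(f['color'],cv2.COLOR_BGR2GRAY).astype(float)
p=np.array([.44548814,-.29766632]); t=np.radians(-10.41);X=np.array([np.cos(t),np.sin(t)]);Y=np.array([-X[1],X[0]])
for v in (10,40,80,120,160,200,240):
    d=np.diff(g[v,222:262]); l=222+np.sum((np.arange(40)+.5)*np.clip(d,15,None)-15*(np.arange(40)+.5))/np.sum(np.clip(d,15,None)-15)
    d=-np.diff(g[v,380:405]); r=380+np.sum((np.arange(25)+.5)*(np.clip(d,15,None)-15))/np.sum(np.clip(d,15,None)-15)
    a=ray(f,l,v,.2164)[:2]-p;b=ray(f,r,v,.2164)[:2]-p
    print(v,round(l,1),round(r,1),'x',(a@X).round(4),'yl,yr',(a@Y).round(4),(b@Y).round(4),'w',((a-b)@Y).round(4),'mid',((a+b)@Y/2).round(4))
t=np.radians(-10.4);X=np.array([np.cos(t),np.sin(t)]);Y=np.array([-X[1],X[0]]);F=np.array([.519,-.1648])
print('TCP in reader front frame',(p-F)@X,(p-F)@Y)
E
```

```text
Traceback (most recent call last):
ValueError: operands could not be broadcast together with shapes (40,) (39,)
```

```bash
cat > card.py <<'E'
from h import *
def edges(f,p,yaw,z,l0,r0,rows):
    g=cv2.GaussianBlur(cv2.cvtColor(f['color'],cv2.COLOR_BGR2GRAY),(3,3),0).astype(float)
    X=np.array([np.cos(yaw),np.sin(yaw)]);Y=np.array([-X[1],X[0]])
    for v in rows:
        d=np.diff(g[v]); l=l0[0]+np.argmax(d[l0[0]:l0[1]])+.5; r=r0[0]+np.argmin(d[r0[0]:r0[1]])+.5
        a=ray(f,l,v,z)[:2]-p;b=ray(f,r,v,z)[:2]-p
        print(v,l,r,'x',(a@X).round(4),'w',((a-b)@Y).round(4),'mid',((a+b)@Y/2).round(4))
E
python3 - <<'E'
from card import *
import pickle
f=pickle.load(open('w9.pkl','rb'))
p=np.array([.44548814,-.29766632])
edges(f,p,np.radians(-10.41),.2164,(222,262),(380,405),(10,40,80,120,160,200,240))
t=np.radians(-10.4);X=np.array([np.cos(t),np.sin(t)]);Y=np.array([-X[1],X[0]]);F=np.array([.519,-.1648])
print('TCP in reader front frame',(p-F)@X,(p-F)@Y)
E
```

```text
10 225.5 397.5 x 0.1003 w 0.0502 mid 0.0008
40 227.5 396.5 x 0.0922 w 0.0501 mid 0.0007
80 230.5 395.5 x 0.081 w 0.05 mid 0.0004
120 232.5 394.5 x 0.0693 w 0.0502 mid 0.0003
160 235.5 393.5 x 0.0571 w 0.0501 mid -0.0
200 237.5 391.5 x 0.0443 w 0.05 mid -0.0
240 240.5 390.5 x 0.0308 w 0.0499 mid -0.0003
TCP in reader front frame -0.04831925374344037 -0.1439538199169408
```

Emit:
servo_tool(targets=[{"angular":[0,0,0.9],"xyz":[-0.4,-0.6,0],"claw":4.5},{"angular":[0,0,0],"xyz":[-0.5,-1.5,0],"claw":4.5},{"angular":[0,0,0],"xyz":[-0.5,-2,0],"claw":4.5},{"angular":[0,0,0],"xyz":[-0.5,-2,0],"claw":4.5},{"angular":[0,0,0],"xyz":[-0.5,-2,0],"claw":4.5},{"angular":[0,0,0],"xyz":[-0.5,-2,0],"claw":4.5},{"angular":[0,0,0],"xyz":[-0.5,-2,0],"claw":4.5},{"angular":[0,0,0],"xyz":[-0.5,-1.5,1],"claw":4.5},{"angular":[0,0,0],"xyz":[-0.5,-0.8,2],"claw":4.5},{"angular":[0,0,0],"xyz":[0,0,2],"claw":4.5},{"angular":[0,0,0],"xyz":[0,0,2],"claw":4.5},{"angular":[0,0,0],"xyz":[0,0,2],"claw":4.5},{"angular":[0,0,0],"xyz":[0,0,1.5],"claw":4.5},{"angular":[0,0,0],"xyz":[0,0,1],"claw":4.5},{"angular":[0,0,0],"xyz":[0,0,0.5],"claw":4.5},{"angular":[0,0,0],"xyz":[0,0,0],"claw":4.5},{"angular":[0,0,0],"xyz":[0,0,0],"claw":4.5},{"angular":[0,0,0],"xyz":[0,0,0],"claw":4.5}])

```text
t: 17.6
eef_pos: [0.4312, -0.1481, 0.0984]
ee_rot: [-3.141, -0.001, -0.199]
force: [-0.4, -0.3, -0.4]
width: 0.049
gripper_force: 25.0
```

```bash
cat >> h.py <<'E'
RT=np.radians(-10.4);RX=np.array([np.cos(RT),np.sin(RT)]);RY=np.array([-RX[1],RX[0]]);RF=np.array([.519,-.1648])
def sr():
    s=monitor.get_state(); d=s['eef_pos'][:2]-RF
    print('t',round(s['t'],2),'x,y',(d@RX).round(4),(d@RY).round(4),'z',s['eef_pos'][2].round(4),'F',s['force'].round(1),'M',s['moment'].round(2),'yaw',np.degrees(s['ee_rot'][2]).round(2)); return s
E
python3 - <<'E'
from card import *
s=sr(); f=grab('wrist','w10.png')
z=s['eef_pos'][2]-.0015
edges(f,RF,RT,z,(200,275),(360,420),(20,60,100,140,180,220))
g=cv2.cvtColor(f['color'],cv2.COLOR_BGR2GRAY).astype(float)
for v in (60,100,140,180):
    d=np.diff(g[v,60:560]); print(v,[(int(i+60),int(d[i])) for i in np.where(abs(d)>22)[0]])
E
```

```text
t 17.6 x,y -0.0894 0.0006 z 0.0984 F [-0.4 -0.3 -0.4] M [-0.09  0.07  0.  ] yaw -11.38
20 226.5 397.5 x 0.0088 w 0.0502 mid -0.0004
60 228.5 395.5 x -0.0021 w 0.0501 mid -0.0002
100 231.5 394.5 x -0.0136 w 0.05 mid -0.0003
140 233.5 393.5 x -0.0256 w 0.0502 mid -0.0002
180 236.5 392.5 x -0.0381 w 0.0501 mid -0.0003
220 238.5 391.5 x -0.0512 w 0.0503 mid -0.0002
60 [(152, 82), (153, 75), (184, -34), (185, -101), (186, -27), (213, -26), (214, -34), (223, 30), (228, 74), (229, 57), (265, -45), (266, -91), (267, -45), (290, 54), (291, 80), (292, 46), (395, -66), (396, -71), (404, -23), (405, -31), (409, 26), (435, 37), (436, 69), (437, 44), (468, -27), (469, -78), (470, -42)]
100 [(230, 56), (231, 94), (232, 54), (394, -111), (395, -69)]
140 [(233, 90), (234, 75), (264, -89), (265, -26), (299, 60), (300, 58), (393, -105), (394, -53)]
180 [(235, 44), (236, 82), (237, 45), (392, -104), (393, -52)]
```

```bash
python3 - <<'E'
from card import *
f=grab('wrist'); g=cv2.cvtColor(f['color'],cv2.COLOR_BGR2GRAY).astype(float)
for v in (15,30,45,60):
    d=np.diff(g[v,140:490]); print(v,[(int(i+140),int(d[i])) for i in np.where(abs(d)>16)[0]])
for z in (.058,.064,.070):
  for n,l,r in(('outer',152.9,469.4),('whiteinner',185.2,436.4),('rail',213.8,404.8)):
    a=(ray(f,l,60,z)[:2]-RF);b=(ray(f,r,60,z)[:2]-RF);print(z,n,(a@RX).round(4),(a@RY).round(4),(b@RY).round(4),((a+b)@RY/2).round(4))
E
```

```text
15 [(147, 19), (148, 85), (149, 68), (197, -39), (198, -95), (199, -21), (225, 61), (226, 75), (396, -44), (397, -99), (398, -19), (422, 43), (423, 86), (424, 38), (472, -47), (473, -96), (474, -25)]
30 [(149, 85), (150, 73), (193, -93), (194, -50), (222, -23), (223, -34), (225, 20), (226, 99), (227, 94), (262, -83), (263, -84), (264, -17), (292, 33), (293, 101), (294, 56), (395, -20), (396, -126), (397, -65), (399, 29), (427, 58), (428, 85), (429, 26), (470, -18), (471, -49), (472, -77)]
45 [(150, 23), (151, 87), (152, 61), (188, -29), (189, -101), (190, -29), (218, -46), (226, 21), (227, 86), (228, 69), (258, -85), (259, -87), (297, 57), (298, 100), (299, 32), (395, -21), (396, -106), (397, -44), (398, -25), (403, 21), (404, 24), (432, 86), (433, 73), (469, -24), (470, -71), (471, -51)]
60 [(152, 84), (153, 75), (184, -59), (185, -84), (213, -38), (214, -21), (222, 20), (223, 26), (228, 77), (229, 57), (265, -45), (266, -92), (267, -47), (290, 51), (291, 82), (292, 46), (395, -67), (396, -68), (404, -19), (405, -31), (408, 20), (409, 22), (435, 40), (436, 67), (437, 43), (468, -28), (469, -81), (470, -41)]
0.058 outer 0.0038 0.0613 -0.0604 0.0005
0.058 whiteinner 0.0036 0.0489 -0.0477 0.0006
0.058 rail 0.0034 0.0379 -0.0355 0.0012
0.064 outer 0.0029 0.0592 -0.0584 0.0004
0.064 whiteinner 0.0027 0.0472 -0.0461 0.0005
0.064 rail 0.0025 0.0365 -0.0344 0.0011
0.07 outer 0.0021 0.057 -0.0564 0.0003
0.07 whiteinner 0.0019 0.0455 -0.0445 0.0005
0.07 rail 0.0017 0.0352 -0.0332 0.001
```

Emit:
servo_tool(targets=[{"angular":[0,0,0],"xyz":[0,-0.09,0.7],"claw":4.5},{"angular":[0,0,0],"xyz":[0,0,0.8],"claw":4.5},{"angular":[0,0,0],"xyz":[0,0,0.6],"claw":4.5},{"angular":[0,0,0],"xyz":[0,0,0],"claw":4.5},{"angular":[0,0,0],"xyz":[0,0,0.3],"claw":4.5},{"angular":[0,0,0],"xyz":[0,0,0.3],"claw":4.5},{"angular":[0,0,0],"xyz":[0,0,0.2],"claw":4.5},{"angular":[0,0,0],"xyz":[0,0,0],"claw":4.5},{"angular":[0,0,0],"xyz":[0,0,0],"claw":4.5}])

```text
t: 18.6
eef_pos: [0.4309, -0.1473, 0.0688]
ee_rot: [3.142, -0.0, -0.199]
force: [0.8, 0.7, 0.1]
width: 0.049
gripper_force: 25.0
```

```bash
python3 - <<'E'
from card import *
s=sr(); f=grab('wrist','w11.png')
z=s['eef_pos'][2]-.0015
edges(f,RF,RT,z,(200,275),(360,420),(20,60,100,140,180,220))
g=cv2.cvtColor(f['color'],cv2.COLOR_BGR2GRAY).astype(float)
for v in (10,25,40,60):
    d=np.diff(g[v,140:490]); print(v,[(int(i+140),int(d[i])) for i in np.where(abs(d)>16)[0]])
E
```

```text
t 18.6 x,y -0.0898 0.0013 z 0.0688 F [0.8 0.7 0.1] M [0.01 0.01 0.01] yaw -11.39
20 226.5 396.5 x 0.0083 w 0.0499 mid 0.0005
60 228.5 395.5 x -0.0026 w 0.0501 mid 0.0006
100 231.5 394.5 x -0.014 w 0.05 mid 0.0005
140 233.5 393.5 x -0.026 w 0.0502 mid 0.0006
180 236.5 392.5 x -0.0385 w 0.0501 mid 0.0005
220 238.5 391.5 x -0.0516 w 0.0503 mid 0.0006
10 [(167, -93), (168, -51), (203, -35), (204, -18), (216, 29), (225, 75), (226, 56), (396, -37), (397, -92), (398, -21), (414, -31), (415, -25), (420, 21), (421, 19), (455, 20), (456, 83), (457, 66)]
25 [(163, -92), (164, -56), (198, -21), (199, -36), (213, 17), (214, 19), (226, 76), (227, 52), (267, -56), (268, -83), (269, -35), (286, 27), (287, 46), (288, 53), (289, 46), (396, -84), (397, -68), (417, -27), (425, 20), (426, 20), (460, 55), (461, 86), (462, 29)]
40 [(159, -113), (160, -38), (194, -32), (195, -19), (204, 29), (226, 21), (227, 75), (228, 42), (258, -70), (259, -97), (260, -22), (296, 17), (297, 83), (298, 85), (395, -19), (396, -105), (397, -31), (424, -30), (425, -20), (430, 23), (464, 26), (465, 85), (466, 66)]
60 [(188, -25), (189, -24), (194, 27), (195, 33), (228, 80), (229, 62), (265, -55), (266, -93), (267, -35), (290, 52), (291, 79), (292, 48), (395, -65), (396, -70)]
```

Emit:
servo_tool(targets=[{"angular":[0,0,0],"xyz":[0,-0.06,0.1],"claw":4.5},{"angular":[0,0,0],"xyz":[0,0,0.1],"claw":4.5},{"angular":[0,0,0],"xyz":[0,0,0],"claw":4.5}])

```text
t: 18.95
eef_pos: [0.4309, -0.1466, 0.0667]
ee_rot: [-3.142, 0.0, -0.199]
force: [0.9, 0.5, 0.1]
width: 0.0493
gripper_force: 25.0
```

Emit:
servo_tool(targets=[{"angular":[0,0,0],"xyz":[0,0,0.1],"claw":4.5},{"angular":[0,0,0],"xyz":[0,0,0],"claw":4.5},{"angular":[0,0,0],"xyz":[0,0,0],"claw":4.5}])

```text
t: 19.25
eef_pos: [0.431, -0.1467, 0.0657]
ee_rot: [3.142, 0.0, -0.199]
force: [0.2, -0.0, -0.7]
width: 0.0491
gripper_force: 25.0
```

Emit:
servo_tool(targets=[{"angular":[0,0,0],"xyz":[0,0,0.08],"claw":4.5},{"angular":[0,0,0],"xyz":[0,0,0],"claw":4.5},{"angular":[0,0,0],"xyz":[0,0,0],"claw":4.5}])

```text
t: 19.55
eef_pos: [0.431, -0.1467, 0.0649]
ee_rot: [3.142, 0.0, -0.199]
force: [0.8, -0.2, -0.2]
width: 0.0493
gripper_force: 25.0
```

```bash
python3 - <<'E'
from h import *
sr()
E
```

```text
t 19.55 x,y -0.0899 0.0019 z 0.0649 F [ 0.8 -0.2 -0.2] M [-0.01 -0.01  0.04] yaw -11.39
```

Emit:
servo_tool(targets=[{"angular":[0,0,0],"xyz":[0,0,0.08],"claw":4.5},{"angular":[0,0,0],"xyz":[0,0,0],"claw":4.5},{"angular":[0,0,0],"xyz":[0,0,0],"claw":4.5}])

```text
t: 19.85
eef_pos: [0.4309, -0.1467, 0.0641]
ee_rot: [3.142, 0.0, -0.199]
force: [0.7, -0.2, -1.0]
width: 0.0491
gripper_force: 25.0
```

```bash
python3 - <<'E'
from h import *
sr()
E
```

```text
t 19.85 x,y -0.0899 0.0019 z 0.0641 F [ 0.7 -0.2 -1. ] M [-0.09  0.02 -0.03] yaw -11.39
```

Emit:
servo_tool(targets=[{"angular":[0,0,0],"xyz":[0,0,0.06],"claw":4.5},{"angular":[0,0,0],"xyz":[0,0,0],"claw":4.5},{"angular":[0,0,0],"xyz":[0,0,0],"claw":4.5}])

```text
t: 20.15
eef_pos: [0.431, -0.1467, 0.0635]
ee_rot: [3.142, 0.0, -0.199]
force: [-0.3, -0.7, -0.2]
width: 0.0491
gripper_force: 25.0
```

```bash
python3 - <<'E'
from h import *
sr()
E
```

```text
t 20.15 x,y -0.0899 0.002 z 0.0635 F [-0.3 -0.7 -0.2] M [-0.05  0.   -0.02] yaw -11.39
```

Emit:
servo_tool(targets=[{"angular":[0,0,0],"xyz":[0,0,0.06],"claw":4.5},{"angular":[0,0,0],"xyz":[0,0,0],"claw":4.5},{"angular":[0,0,0],"xyz":[0,0,0],"claw":4.5}])

```text
t: 20.45
eef_pos: [0.431, -0.1467, 0.0629]
ee_rot: [3.142, 0.0, -0.199]
force: [1.1, -0.2, -0.6]
width: 0.0485
gripper_force: 25.0
```

```bash
python3 - <<'E'
from h import *
sr()
E
```

```text
t 20.45 x,y -0.0899 0.0019 z 0.0629 F [ 1.1 -0.2 -0.6] M [ 0.03  0.05 -0.01] yaw -11.39
```

Emit:
servo_tool(targets=[{"angular":[0,0,0],"xyz":[0,0,0.06],"claw":4.5},{"angular":[0,0,0],"xyz":[0,0,0],"claw":4.5},{"angular":[0,0,0],"xyz":[0,0,0],"claw":4.5}])

```text
t: 20.75
eef_pos: [0.431, -0.1466, 0.0623]
ee_rot: [3.142, 0.0, -0.199]
force: [-0.5, -0.0, -0.5]
width: 0.0491
gripper_force: 25.0
```

```bash
python3 - <<'E'
from card import *
s=sr(); f=grab('wrist','w12.png')
z=s['eef_pos'][2]-.0015
edges(f,RF,RT,z,(200,275),(360,420),(15,60,100,140,180,220))
g=cv2.cvtColor(f['color'],cv2.COLOR_BGR2GRAY).astype(float)
for v in (5,12,25):
    d=np.diff(g[v,140:490]); print(v,[(int(i+140),int(d[i])) for i in np.where(abs(d)>16)[0]])
E
```

```text
t 20.75 x,y -0.0898 0.002 z 0.0623 F [-0.5 -0.  -0.5] M [ 0.02 -0.01 -0.02] yaw -11.39
15 225.5 397.5 x 0.0096 w 0.0503 mid 0.0011
60 228.5 396.5 x -0.0026 w 0.0504 mid 0.001
100 231.5 395.5 x -0.0141 w 0.0503 mid 0.001
140 233.5 394.5 x -0.026 w 0.0505 mid 0.001
180 236.5 392.5 x -0.0385 w 0.0501 mid 0.0011
220 238.5 391.5 x -0.0517 w 0.0503 mid 0.0012
5 [(161, -79), (162, -70), (199, -42), (212, 22), (224, 57), (225, 68), (397, -88), (398, -45), (421, -21), (422, -35), (428, 18), (429, 18), (465, 51), (466, 85), (467, 36)]
12 [(159, -60), (160, -84), (197, -40), (204, 18), (208, 22), (209, 22), (224, 23), (225, 78), (226, 39), (397, -90), (398, -40), (423, -35), (424, -18), (430, 27), (467, 45), (468, 85), (469, 42)]
25 [(156, -111), (157, -40), (193, -38), (200, 19), (204, 17), (205, 28), (225, 38), (226, 76), (227, 25), (266, -53), (267, -68), (268, -35), (269, -24), (287, 35), (288, 62), (289, 60), (290, 23), (396, -52), (397, -97), (428, -38), (434, 18), (435, 20), (471, 57), (472, 87), (473, 28)]
```

Emit:
servo_tool(targets=[{"angular":[0,0,0],"xyz":[0,0,0.06],"claw":4.5},{"angular":[0,0,0],"xyz":[0,0,0],"claw":4.5},{"angular":[0,0,0],"xyz":[0,0,0],"claw":4.5}])

```text
t: 21.1
eef_pos: [0.431, -0.1467, 0.0617]
ee_rot: [3.142, 0.0, -0.199]
force: [-0.4, -0.1, -0.1]
width: 0.049
gripper_force: 25.0
```

```bash
python3 - <<'E'
from h import *
sr()
E
```

```text
t 21.1 x,y -0.0898 0.0019 z 0.0617 F [-0.4 -0.1 -0.1] M [ 0.07  0.03 -0.05] yaw -11.39
```

Emit:
servo_tool(targets=[{"angular":[0,0,0],"xyz":[0,0,0.06],"claw":4.5},{"angular":[0,0,0],"xyz":[0,0,0],"claw":4.5},{"angular":[0,0,0],"xyz":[0,0,0],"claw":4.5}])

```text
t: 21.4
eef_pos: [0.431, -0.1467, 0.0612]
ee_rot: [3.142, -0.0, -0.199]
force: [-0.1, 0.7, -0.7]
width: 0.0492
gripper_force: 25.0
```

```bash
python3 - <<'E'
from h import *
sr()
for n in ('side',):
    f=grab(n,'s13.png'); c=proj(f,[*(RF),.06]).astype(int); print(c)
    cv2.imwrite('pics/s13c.png',cv2.resize(f['color'][c[1]-55:c[1]+55,c[0]-70:c[0]+70],None,fx=5,fy=5,interpolation=cv2.INTER_CUBIC))
E
```

```text
t 21.4 x,y -0.0898 0.002 z 0.0612 F [-0.1  0.7 -0.7] M [-0.02 -0.03  0.04] yaw -11.39
[332 294]
```

```bash
python3 - <<'E'
from h import *
grab('wrist','w13.png')
for n in ('w9','w10','w11','w12','w13'):
    g=cv2.GaussianBlur(cv2.imread(f'pics/{n}.png',0),(3,3),0)
    G=g.astype(float); out=[]
    for y0,y1 in ((0,90),(105,190)):
        m=(g[y0:y1,250:310]<165).astype(np.uint8); k,lab,stt,cen=cv2.connectedComponentsWithStats(m)
        i=1+np.argmax(stt[1:,4]); out.append((cen[i]+[250,y0]).round(2).tolist()+[int(stt[i,4])])
    w=[]
    for v in range(5,45,4):
        d=np.clip(np.diff(G[v,215:240]),0,None); l=215.5+d@np.arange(24)/d.sum() if 0 else 215.5+((d**3)@np.arange(24))/(d**3).sum()
        e=np.clip(-np.diff(G[v,385:403]),0,None); r=385.5+((e**3)@np.arange(17))/(e**3).sum(); w.append(r-l)
    print(n,out,'w',np.mean(w).round(2))
E
```

```text
w9 [[278.63, 43.36, 1367], [282.22, 146.41, 1115]] w 170.35
w10 [[278.65, 43.53, 1354], [282.27, 146.45, 1113]] w 170.38
w11 [[278.68, 43.53, 1354], [282.27, 146.47, 1112]] w 170.39
w12 [[278.5, 43.21, 1365], [282.21, 146.6, 1118]] w 171.03
w13 [[278.11, 42.62, 1389], [282.0, 146.67, 1123]] w 172.53
```

Forces stayed near zero, but the spot and edge measurements show the card's tip began touching the bed at TCP z of about 0.0629, so the bed is at about 0.0584. The nose has risen about 1°. I'll lift slightly and check the pitch.

Emit:
servo_tool(targets=[{"angular":[0,0,0],"xyz":[0,0,-0.1],"claw":4.5},{"angular":[0,0,0],"xyz":[0,0,-0.15],"claw":4.5},{"angular":[0,0,0],"xyz":[0,0,0],"claw":4.5},{"angular":[0,0,0],"xyz":[0,0,0],"claw":4.5}])

```text
t: 21.9
eef_pos: [0.431, -0.1466, 0.0637]
ee_rot: [-3.142, -0.0, -0.199]
force: [0.9, 1.0, -0.1]
width: 0.0494
gripper_force: 25.0
```

```bash
cat > pitch.py <<'E'
from h import *
def pitch(n):
    f=grab('wrist',n+'.png'); g=cv2.GaussianBlur(cv2.imread(f'pics/{n}.png',0),(3,3),0); G=g.astype(float); out=[]
    for y0,y1 in ((0,90),(105,190)):
        m=(g[y0:y1,250:310]<165).astype(np.uint8); k,lab,stt,cen=cv2.connectedComponentsWithStats(m)
        i=1+np.argmax(stt[1:,4]); out.append((cen[i]+[250,y0]).round(2).tolist()+[int(stt[i,4])])
    w=[]
    for v in range(5,45,4):
        d=np.clip(np.diff(G[v,215:240]),0,None); l=215.5+((d**3)@np.arange(24))/(d**3).sum()
        e=np.clip(-np.diff(G[v,385:403]),0,None); r=385.5+((e**3)@np.arange(17))/(e**3).sum(); w.append(r-l)
    print(n,out,'w',np.mean(w).round(2)); return f
E
python3 - <<'E'
from pitch import *
pitch('w14'); sr()
E
```

```text
w14 [[278.63, 43.54, 1354], [282.29, 146.45, 1112]] w 170.29
t 21.95 x,y -0.0899 0.002 z 0.0637 F [0.1 0.1 0. ] M [0.   0.03 0.04] yaw -11.39
```

Emit:
servo_tool(targets=[{"angular":[0,0,0],"xyz":[0.2,-0.004,0],"claw":4.5},{"angular":[0,0,0],"xyz":[0.4,-0.007,0],"claw":4.5},{"angular":[0,0,0],"xyz":[0.4,-0.007,0],"claw":4.5},{"angular":[0,0,0],"xyz":[0.4,-0.007,0],"claw":4.5},{"angular":[0,0,0],"xyz":[0.4,-0.007,0],"claw":4.5},{"angular":[0,0,0],"xyz":[0.4,-0.007,0],"claw":4.5},{"angular":[0,0,0],"xyz":[0.4,-0.007,0],"claw":4.5},{"angular":[0,0,0],"xyz":[0.4,-0.007,0],"claw":4.5},{"angular":[0,0,0],"xyz":[0.2,-0.003,0],"claw":4.5},{"angular":[0,0,0],"xyz":[0,0,0],"claw":4.5},{"angular":[0,0,0],"xyz":[0,0,0],"claw":4.5}])

```text
t: 23.05
eef_pos: [0.4623, -0.1524, 0.0636]
ee_rot: [3.142, 0.0, -0.199]
force: [0.4, 0.6, -0.6]
width: 0.0492
gripper_force: 25.0
```

```bash
python3 - <<'E'
from card import *
from pitch import pitch
s=sr(); f=pitch('w15')
edges(f,RF,RT,s['eef_pos'][2]-.0015,(200,275),(360,420),(60,100,140,180,220))
g=cv2.cvtColor(f['color'],cv2.COLOR_BGR2GRAY).astype(float)
for v in (90,110,130,150):
    d=np.diff(g[v,140:490]); print(v,[(int(i+140),int(d[i])) for i in np.where(abs(d)>16)[0]])
E
```

```text
t 23.05 x,y -0.058 0.0019 z 0.0636 F [ 0.4  0.6 -0.6] M [-0.03  0.01  0.  ] yaw -11.4
w15 [[278.65, 43.55, 1356], [282.27, 146.45, 1113]] w 170.73
60 228.5 395.5 x 0.0292 w 0.05 mid 0.0012
100 231.5 394.5 x 0.0178 w 0.05 mid 0.0011
140 233.5 393.5 x 0.0058 w 0.0502 mid 0.0012
180 236.5 392.5 x -0.0067 w 0.0501 mid 0.0011
220 238.5 391.5 x -0.0198 w 0.0503 mid 0.0012
90 [(182, -17), (183, -101), (184, -51), (219, -26), (227, 18), (228, 23), (230, 72), (231, 67), (394, -44), (395, -86), (396, -18), (406, -19), (407, -32), (411, 25), (412, 23), (446, 27), (447, 85), (448, 64)]
110 [(177, -91), (178, -66), (212, -23), (213, -20), (220, 17), (221, 20), (231, 53), (232, 74), (233, 17), (393, -22), (394, -105), (395, -24), (413, -17), (414, -36), (419, 18), (453, 86), (454, 74)]
130 [(171, -91), (172, -67), (206, -25), (219, 24), (232, 34), (233, 70), (234, 39), (271, -38), (272, -41), (273, -24), (290, 21), (291, 40), (292, 33), (393, -79), (394, -55), (418, -25), (425, 21), (459, 57), (460, 90), (461, 27)]
150 [(165, -51), (166, -77), (200, -30), (212, 26), (233, 23), (234, 69), (235, 54), (263, -59), (264, -56), (299, 21), (300, 67), (301, 43), (392, -20), (393, -106), (394, -25), (427, -37), (431, 17), (432, 23), (465, 18), (466, 53), (467, 47)]
```

Emit:
servo_tool(targets=[{"angular":[0,0,0],"xyz":[0.2,-0.004,0],"claw":4.5},{"angular":[0,0,0],"xyz":[0.4,-0.007,0],"claw":4.5},{"angular":[0,0,0],"xyz":[0.4,-0.007,0],"claw":4.5},{"angular":[0,0,0],"xyz":[0.4,-0.007,0],"claw":4.5},{"angular":[0,0,0],"xyz":[0.4,-0.007,0],"claw":4.5},{"angular":[0,0,0],"xyz":[0.4,-0.007,0],"claw":4.5},{"angular":[0,0,0],"xyz":[0.4,-0.007,0],"claw":4.5},{"angular":[0,0,0],"xyz":[0.4,-0.007,0],"claw":4.5},{"angular":[0,0,0],"xyz":[0.2,-0.003,0],"claw":4.5},{"angular":[0,0,0],"xyz":[0,0,0],"claw":4.5},{"angular":[0,0,0],"xyz":[0,0,0],"claw":4.5}])

```text
t: 24.2
eef_pos: [0.4938, -0.1582, 0.0636]
ee_rot: [3.142, 0.0, -0.199]
force: [-0.5, 0.5, 0.1]
width: 0.0489
gripper_force: 25.0
```

```bash
python3 - <<'E'
from card import *
from pitch import pitch
s=sr(); f=grab('wrist','w16.png')
edges(f,RF,RT,s['eef_pos'][2]-.0015,(200,275),(360,420),(140,180,220))
g=cv2.cvtColor(f['color'],cv2.COLOR_BGR2GRAY).astype(float)
for v in (150,):
    d=np.diff(g[v,140:490]); print(v,[(int(i+140),int(d[i])) for i in np.where(abs(d)>16)[0]])
E
```

```text
t 24.2 x,y -0.026 0.002 z 0.0636 F [-0.5  0.5  0.1] M [-0.03  0.02 -0.  ] yaw -11.4
140 233.5 393.5 x 0.0378 w 0.0502 mid 0.0012
180 236.5 392.5 x 0.0253 w 0.0501 mid 0.0011
220 238.5 391.5 x 0.0122 w 0.0503 mid 0.0012
150 [(188, -50), (189, -109), (190, -21), (230, 25), (231, 31), (233, 26), (234, 67), (235, 54), (263, -58), (264, -58), (299, 24), (300, 58), (301, 49), (392, -19), (393, -110), (394, -24), (403, -38), (443, 87), (444, 79)]
```

Emit:
servo_tool(targets=[{"angular":[0,0,0],"xyz":[0.1,-0.002,0.04],"claw":4.5},{"angular":[0,0,0],"xyz":[0.1,-0.002,0.03],"claw":4.5},{"angular":[0,0,0],"xyz":[0.1,-0.002,0],"claw":4.5},{"angular":[0,0,0],"xyz":[0,0,0],"claw":4.5}])

```text
t: 24.65
eef_pos: [0.4971, -0.1587, 0.063]
ee_rot: [3.142, -0.0, -0.199]
force: [1.0, 0.1, 0.2]
width: 0.049
gripper_force: 25.0
```

Emit:
servo_tool(targets=[{"angular":[0,0,0],"xyz":[0.1,0,0],"claw":4.5},{"angular":[0,0,0],"xyz":[0,0,0],"claw":4.5}])

```text
t: 24.85
eef_pos: [0.4979, -0.159, 0.0629]
ee_rot: [3.142, 0.0, -0.199]
force: [0.5, -0.1, -0.1]
width: 0.0491
gripper_force: 25.0
```

Emit:
servo_tool(targets=[{"angular":[0,0,0],"xyz":[0.07,0,0],"claw":4.5},{"angular":[0,0,0],"xyz":[0,0,0],"claw":4.5}])

```text
t: 25.05
eef_pos: [0.4982, -0.1591, 0.0628]
ee_rot: [3.142, 0.001, -0.199]
force: [-0.9, 0.9, -0.5]
width: 0.0492
gripper_force: 25.0
```

Emit:
servo_tool(targets=[{"angular":[0,0,0],"xyz":[0.05,0,0],"claw":4.5},{"angular":[0,0,0],"xyz":[0,0,0],"claw":4.5}])

```text
t: 25.25
eef_pos: [0.4985, -0.1591, 0.0627]
ee_rot: [3.141, 0.001, -0.199]
force: [-2.8, 1.0, 0.1]
width: 0.049
gripper_force: 25.0
```

Emit:
servo_tool(targets=[{"angular":[0,0,0],"xyz":[0.02,0,0],"claw":4.5},{"angular":[0,0,0],"xyz":[0,0,0],"claw":4.5},{"angular":[0,0,0],"xyz":[0,0,0],"claw":4.5}], force=8)

```text
t: 25.55
eef_pos: [0.4987, -0.1592, 0.0628]
ee_rot: [3.141, 0.001, -0.199]
force: [-3.5, 1.6, -1.4]
width: 0.0496
gripper_force: 8.0
```

```bash
python3 - <<'E'
from card import *
s=sr(); f=grab('wrist','w17.png')
edges(f,RF,RT,s['eef_pos'][2]-.0015,(200,275),(360,420),(160,180,220))
g=cv2.GaussianBlur(cv2.imread('pics/w17.png',0),(3,3),0)
m=(g[105:190,250:310]<165).astype(np.uint8); k,l,a,c=cv2.connectedComponentsWithStats(m); i=1+np.argmax(a[1:,4]); print(c[i]+[250,105],a[i,4])
d=np.diff(g[60:200,330].astype(float)); print([(int(j+60),int(d[j])) for j in np.where(abs(d)>14)[0]])
E
```

```text
t 25.55 x,y -0.021 0.0018 z 0.0628 F [-3.5  1.6 -1.4] M [0.55 1.37 0.03] yaw -11.4
160 235.5 393.5 x 0.0367 w 0.0501 mid 0.0009
180 236.5 392.5 x 0.0303 w 0.0501 mid 0.001
220 238.5 391.5 x 0.0172 w 0.0503 mid 0.0011
[282.07237423 146.68578994] 1133
[(68, -15), (69, -16), (70, -15), (71, -21), (72, -22), (84, -17), (86, 20), (87, 43), (88, 24), (111, 27), (112, 47), (113, 30)]
```

Emit:
servo_tool(targets=[{"angular":[0,0,0],"xyz":[0,0,0],"claw":5.2},{"angular":[0,0,0],"xyz":[0,0,0],"claw":5.6},{"angular":[0,0,0],"xyz":[0,0,0],"claw":6.5},{"angular":[0,0,0],"xyz":[0,0,0],"claw":8.5},{"angular":[0,0,0],"xyz":[0,0,0],"claw":8.5},{"angular":[0,0,0],"xyz":[0,0,0],"claw":8.5},{"angular":[0,0,0],"xyz":[0,0,0],"claw":8.5},{"angular":[0,0,0],"xyz":[-0.5,0,-0.5],"claw":8.5},{"angular":[0,0,0],"xyz":[-0.5,0,-1.5],"claw":8.5},{"angular":[0,0,0],"xyz":[0,0,-2],"claw":8.5},{"angular":[0,0,0],"xyz":[0,0,-2],"claw":8.5},{"angular":[0,0,0],"xyz":[0,0,-2],"claw":8.5},{"angular":[0,0,0],"xyz":[0,0,-2],"claw":8.5},{"angular":[0,0,0],"xyz":[-1,0,-2],"claw":8.5},{"angular":[0,0,0],"xyz":[-1,0,0],"claw":8.5},{"angular":[0,0,0],"xyz":[0,0,0],"claw":8.5},{"angular":[0,0,0],"xyz":[0,0,0],"claw":8.5},{"angular":[0,0,0],"xyz":[0,0,0],"claw":8.5}])

```text
t: 27.4
eef_pos: [0.4697, -0.1533, 0.1824]
ee_rot: [3.141, 0.001, -0.199]
force: [0.2, 0.9, 0.0]
width: 0.0849
gripper_force: 0.0
```

```bash
python3 - <<'E'
from card import *
s=sr(); f=grab('wrist','w18.png')
g=cv2.cvtColor(f['color'],cv2.COLOR_BGR2GRAY).astype(float)
v=np.arange(150,310); 
for u in (290,310,330): 
    d=np.diff(g[:,u]); print(u,[(int(j),int(d[j])) for j in np.where(abs(d)>18)[0] if 60<j<320])
E
```

```text
t 27.4 x,y -0.0505 0.0024 z 0.1824 F [0.2 0.9 0. ] M [ 0.02 -0.01  0.  ] yaw -11.38
290 [(61, 22), (62, 80), (76, -25), (77, -41), (78, -37), (89, 42), (90, 48), (229, -83), (230, -70)]
310 [(61, 21), (62, 84), (229, -113), (230, -75), (232, 25), (270, 21)]
330 [(61, 20), (62, 83), (228, -33), (229, -110), (230, -44)]
```

View pics/w18.png

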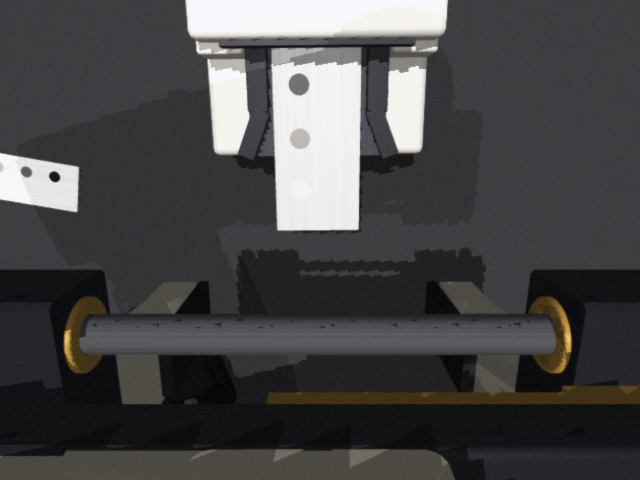

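The card lies between the rails and under the hood. Its free end is at (318,230), the bed front is at about row 156, and the fingers are clear of it. I'll check that the overhang is the expected 45 mm.

```bash
python3 - <<'E'
from card import *
f=grab('wrist','w19.png'); g=cv2.cvtColor(f['color'],cv2.COLOR_BGR2GRAY).astype(float)
for u in (218,225,268,366,372,415,420): 
    d=np.diff(g[:,u]); print(u,[(int(j),int(d[j])) for j in np.where(abs(d)>12)[0] if 30<j<170])
for u,v,z in((318,229.8,.0614),(318,229.8,.0584),(266,156,.0584),(368,156,.0584),(225,153.5,.0644),(410,153.5,.0644),(318,42,.0874)):
    d=ray(f,u,v,z)[:2]-RF; print(u,v,z,(d@RX).round(4),(d@RY).round(4))
edges(f,RF,RT,.0614,(264,285),(350,368),(110,150,190,220))
E
```

```text
218 [(35, -21), (36, -36), (37, -34), (38, -31), (41, 19), (42, 28), (45, 13), (46, 18), (51, 35), (52, -33), (53, -69), (54, -24), (58, 56), (59, 27), (69, 31), (70, 26), (150, -13), (151, -19), (152, -24), (153, -78), (154, -40)]
225 [(35, -23), (36, -32), (37, -35), (38, -32), (45, -42), (47, 67), (48, 84), (49, 52), (51, -18), (52, -38), (53, -64), (54, -23), (58, 55), (59, 27), (68, 49), (151, -15), (152, -22), (153, -46), (154, -63), (155, -20)]
268 [(34, -16), (35, -25), (36, -32), (37, -33), (38, -23), (44, -28), (45, -35), (47, 21), (68, 19), (69, 14), (74, -15), (78, -16), (88, 16), (94, -15), (112, 20), (121, 15), (129, 35), (155, -37), (156, -17)]
366 [(32, -15), (33, -15), (34, -23), (35, -27), (36, -26), (37, -28), (43, -25), (44, -26), (65, 24), (69, -20), (86, -14), (117, 18), (154, -29), (155, -16)]
372 [(32, -15), (34, -26), (35, -27), (36, -27), (37, -23), (43, -21), (44, -27), (60, 18), (132, 13), (154, -31), (155, -17)]
415 [(32, -13), (33, -20), (34, -24), (35, -30), (36, -28), (37, -13), (44, 29), (45, 22), (46, 72), (48, -21), (49, -23), (50, -27), (51, -48), (52, -24), (56, 33), (57, 18), (65, 47), (66, 48), (149, -19), (150, -17), (151, -42), (152, -70), (153, -23)]
420 [(33, -24), (34, -23), (35, -26), (36, -29), (39, 25), (40, 23), (49, 48), (50, -25), (51, -56), (52, -17), (56, 30), (57, 17), (67, 21), (68, 81), (147, -13), (148, -31), (150, -65), (151, -37)]
318 229.8 0.0614 -0.0451 0.0009
318 229.8 0.0584 -0.0458 0.0009
266 156 0.0584 0.0 0.0312
368 156 0.0584 -0.001 -0.0297
225 153.5 0.0644 0.0023 0.0543
410 153.5 0.0644 0.0004 -0.0534
318 42 0.0874 0.0573 -0.0007
110 272.5 359.5 x 0.0261 w 0.05 mid 0.0009
150 273.5 359.5 x 0.0036 w 0.0505 mid 0.001
190 275.5 358.5 x -0.02 w 0.0499 mid 0.0011
220 276.5 358.5 x -0.0385 w 0.0502 mid 0.0011
```

```bash
python3 -c "
from station import order
print(order.job_done())"
```

```text
the job is handed in; nothing more can be done
None
```

The card is in the reader, home against the back stop with about 45 mm overhanging the front. The fingers are clear of it, and I handed the job in at about 27.5 s; no verdict came back.

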